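# Build up a shaper spindle for template work

### The arm

A 6-joint arm with a two-finger parallel gripper is mounted at the origin on the work surface. World frame = base frame: x ahead of the robot, y to its left, z up, the work surface at z = 0. Lengths are in m, angles in rad, forces in N, time in s.
With the tool pointing down it reaches from about 0.325 to 0.75 m from the base axis. Payload 7.6 kg.
Tool frame: the origin (TCP) lies midway between the tips of the shut fingers; the grasp point (between the pads) lies 19 mm behind it; z points along the fingers, y is the direction in which the jaws open and shut (so a half turn about z gives the same grasp; the last joint's range is limited). The gripper opens to 85 mm and grips with 20 to 120 N. Pads are 22 mm wide; open, the fingers measure 114 mm over their backs; the gripper's body (76 mm by 85 mm) begins 54 mm behind the grasp point. The pads swing forward as they close: fully open they stand 13 mm farther back than shut.
Start: joints at [-1.407, 0.052, 1.401, -0, 1.689, -0.07], TCP at [0.122, -0.511, 0.231] pointing down, gripper open.
Joint ranges: [-2.9, 2.9], [-0.91, 2.17], [0.12, 2.37], [-1.06, 4.2], [0.26, 2.73], [-2.93, 2.93]. Speed limits (rad/s): [2.57, 2.57, 3.01, 3.14, 3.14, 3.14].

### API

Orientations are given as a unit quaternion [w, x, y, z].
In Python, from station import ctrl, imaging gives the robot as it stands.
- The arm moves only by the tool servo_tool, never from a script. Its argument "plan" is a list of rows, each an object of numbers: "tx", "ty", "tz": the shift along the tool's x, y, z in m; "ax", "ay", "az": the turn, a rotation vector about the tool's x, y, z in rad; "fingers": the opening in per cent of the stroke, from 0 (shut) to 100 (fully open). A call has 1 to 10 rows; each row shifts and turns the commanded pose from where the row before left it, along the tool's axes as they then stand; what a row does not reach is not made up. A row lasts 1/8 s, in which the tool goes at most 62.5 mm and 10.7 degrees, less where a joint would pass 70% of its speed; a pose out of reach is approached as far as the arm can. A call with a gripper value outside its range is refused whole. The fingers move at their own pace and stop on an object; "squeeze" is the grip in N (left out, the last holds). Time passes only in rows, so rows that do not move let the fingers close. It gives the time, the measured TCP pose, the force and the opening at its end, in the units of the state.
- ctrl.state(): the state, without advancing time (a new reading comes with each control period).
- imaging.snapshot(name): name is "side" or "top"; returns a dict with "img" (420x560x3 uint8, red, green, blue), "camera_matrix" (3x3 intrinsics, pixels), "position" and "orientation" of the camera in the world. Camera axes: x right, y down, z forward; pixel columns grow to the right and rows downward; lengths in m; the calibration is good to about 2 mm. A picture is of the moment at which its call begins. There is no depth.
- ctrl.sign_off(): hands the job in, once; it reports no verdict.
The state is a dict: "time": time; "joints": joint angles; "joint_vel": joint speeds; "tau": joint torques, N m; "position": TCP position; "eef_rot": TCP orientation; "contact_force": force on the tool from outside, world axes, zero at the start; "wrist_torque": the same for the moment, N m; "opening": finger opening in m.
Only numpy, scipy, OpenCV 4.12 (cv2) and the standard library are available. Lean on these libraries where they do the work, as an engineer would, in place of code of your own. Each camera call takes 0.05 s, during which the arm holds its last target.

### The job

Set up the spindle shaper for template work. First turn its red isolator a quarter turn anticlockwise to off; then thread onto the spindle, each ring fully home on the one below, the guide bearing and the red cutter head in whichever order puts the bearing level with the dark template and the cutter level with the pale wood of the work piece lying on the machine (template underneath: bearing first; template on top: cutter first), then every plain steel spacing collar that is laid out, and last the black clamp collar. Lower the cutter head down the spindle rather than dropping it, and leave the work piece and the chisel where they lie.

Things in the scene. Friction and masses are not known exactly. Their poses are not given: they have to be found in the camera images.
- seat (a point): Centre of the top face of the spindle's shoulder (34 mm across, 3 mm above the plate), on which the lowest ring rests. The steel spindle above it is 19 mm in diameter for 50 mm, then tapers to a 9 mm tip 60 mm above this point. z up along the spindle; x along the plate's long side, from the isolator towards the work piece. Rings slide freely down the spindle.
- machine: The spindle shaper's grey iron plate, fixed: 320 (x) by 220 (y) mm, its top 24 mm above the bench. Origin: centre of its underside, on the bench; the spindle's axis is at x -20 mm, the isolator's at x -118, y +68 mm, a 14 mm brass pin 28 mm tall stands at x +25, y -88 mm.
- isolator (a joint): Rotary isolator switch on a grey box on the plate's corner: 0 is on (handle along the seat's x axis), 1.57 rad is off, at the stop (handle along the seat's y axis); turns anticlockwise seen from above, about a vertical axis, with about 0.06 N m of friction, and stays where it is left.
- isolator_grip (a point): On the isolator's axis, at the middle of its red bar handle (52 mm long, 13 mm thick, 26 mm tall): the bar's top is 12 mm above this point, its underside 14 mm below it, over a 36 mm round boss; the box's top is 20 mm below this point. x axis along the bar (turns with it), z up.
- bearing_c (a point): Guide bearing: a flat ring, outer diameter 52 mm, 9 mm thick, bore 22 mm, bright steel with a blue seal on each face, 80 g; starts lying flat on the bench. The point is its centre, half-way up; its z axis is the bore axis; either face may go down.
- cutter_c (a point): Cutter head: a flat ring, outer diameter 60 mm, 12 mm thick, bore 22 mm, red body with four small steel knives set almost flush in its rim (round to grip), 150 g; starts lying flat on the bench. The point is its centre, half-way up; its z axis is the bore axis; either face may go down.
- collar1_c (a point): Spacing collar: a flat ring, outer diameter 39 mm, 6 mm thick, bore 22 mm, plain bright steel, 35 g. There are two to four such collars, all alike; those missing at the start are absent; starts lying flat on the bench. The point is its centre, half-way up; its z axis is the bore axis; either face may go down.
- collar2_c (a point): Spacing collar: a flat ring, outer diameter 39 mm, 6 mm thick, bore 22 mm, plain bright steel, 35 g. There are two to four such collars, all alike; those missing at the start are absent; starts lying flat on the bench. The point is its centre, half-way up; its z axis is the bore axis; either face may go down.
- collar3_c (a point): Spacing collar: a flat ring, outer diameter 39 mm, 6 mm thick, bore 22 mm, plain bright steel, 35 g. There are two to four such collars, all alike; those missing at the start are absent; starts lying flat on the bench. The point is its centre, half-way up; its z axis is the bore axis; either face may go down.
- collar4_c (a point): Spacing collar: a flat ring, outer diameter 39 mm, 6 mm thick, bore 22 mm, plain bright steel, 35 g. There are two to four such collars, all alike; those missing at the start are absent; starts lying flat on the bench. The point is its centre, half-way up; its z axis is the bore axis; either face may go down.
- clamp_c (a point): Clamp collar: a flat ring, outer diameter 46 mm, 8 mm thick, bore 22 mm, black, 60 g; starts lying flat on the bench. The point is its centre, half-way up; its z axis is the bore axis; either face may go down.
- job_under: Work piece and its template screwed face to face, a slab with round ends (64 x 174 mm, 24 mm thick) lying on the shaper's plate: dark brown template UNDERNEATH (the lower 12 mm), pale wood on top (the upper 12 mm), so seen from above it is pale. Origin: centre of its underside, level with the plate. Exactly one of job_under and job_over is present.
- job_over: The same slab but with the dark brown template ON TOP (the upper 12 mm) and pale wood underneath, so seen from above it is dark with a thin pale rim. Origin: centre of its underside, level with the plate. Exactly one of job_under and job_over is present.
- nut: Brass hexagon spindle nut, 30 mm across corners, 12 mm tall, lying among the rings; not needed now. Origin: centre of its underside.
- chisel: Chisel with a black handle, 270 mm long, 28 mm thick, lying to the right of the rings, along x. Origin on the bench, 130 mm from its handle end; x axis along it to the blade.
Things that resemble listed ones, but are neither listed nor needed, are in the scene too. Of the things that look like the part that bears clamp_c, the largest one is meant. What is shaped like the part that bears collar2_c but green is not meant.

How it is judged:
On the way, in this order (a step that is already met when the one before it is completed fails the run):
1. the isolator is turned off (value of joint isolator above 1.2 rad), for 0.2 s.
2. the guide bearing and the cutter head are home on the spindle, the bearing level with the template and the cutter with the wood (horizontal distance between each of bearing_c, cutter_c and seat below 0.0045 m and angle between the z axis of each of bearing_c, cutter_c and the z axis of seat, either way round below 0.12 rad and z of bearing_c in the frame of job_under between 0.005 and 0.01 m and z of cutter_c in the frame of job_under between 0.0155 and 0.0205 m and z of bearing_c in the frame of job_over between 0.017 and 0.022 m and z of cutter_c in the frame of job_over between 0.0065 and 0.0115 m), for 0.2 s.
3. every spacing collar present is home above them (horizontal distance between each of collar1_c, collar2_c, collar3_c, collar4_c and seat below 0.0045 m and angle between the z axis of each of collar1_c, collar2_c, collar3_c, collar4_c and the z axis of seat, either way round below 0.12 rad and z of collar1_c in the frame of seat between 0.0215 and 0.0445 m and (z of collar1_c in the frame of seat between 0.0215 and 0.0265 m or distance between collar1_c and collar2_c below 0.0085 m or distance between collar1_c and collar3_c below 0.0085 m or distance between collar1_c and collar4_c below 0.0085 m) and z of collar2_c in the frame of seat between 0.0215 and 0.0445 m and (z of collar2_c in the frame of seat between 0.0215 and 0.0265 m or distance between collar2_c and collar1_c below 0.0085 m or distance between collar2_c and collar3_c below 0.0085 m or distance between collar2_c and collar4_c below 0.0085 m) and z of collar3_c in the frame of seat between 0.0215 and 0.0445 m and (z of collar3_c in the frame of seat between 0.0215 and 0.0265 m or distance between collar3_c and collar1_c below 0.0085 m or distance between collar3_c and collar2_c below 0.0085 m or distance between collar3_c and collar4_c below 0.0085 m) and z of collar4_c in the frame of seat between 0.0215 and 0.0445 m and (z of collar4_c in the frame of seat between 0.0215 and 0.0265 m or distance between collar4_c and collar1_c below 0.0085 m or distance between collar4_c and collar2_c below 0.0085 m or distance between collar4_c and collar3_c below 0.0085 m)), for 0.2 s.
4. the clamp collar is home on top (horizontal distance between clamp_c and seat below 0.0045 m and angle between the z axis of clamp_c and the z axis of seat, either way round below 0.12 rad and z of clamp_c in the frame of seat above 0.0345 m and (distance between clamp_c and collar1_c below 0.0098 m or distance between clamp_c and collar2_c below 0.0098 m or distance between clamp_c and collar3_c below 0.0098 m or distance between clamp_c and collar4_c below 0.0098 m)), for 0.2 s.
At the end, for the whole second after the job is handed in: Isolator past 1.2 rad; all rings on the spindle at rest, centres within 4.5 mm of its axis, flat within 0.12 rad: bearing and cutter lowest, in the order the template asks for, then all spacing collars, the clamp collar on top, each within about 2.5 mm of resting on the one below (all of step 2 and all of step 3 and all of step 4 and value of joint isolator above 1.2 rad and linear speed of each of bearing, cutter, clamp, collar1, collar2, collar3, collar4 below 0.02 m/s); the robot touches nothing.
It fails at once if the cutter head is dropped down the spindle (falls faster than 0.5 m/s on it) (horizontal distance between cutter_c and seat below 0.008 m and z of cutter_c in the frame of seat below 0.058 m and linear speed of cutter above 0.5 m/s).
It fails at once if the work piece is pushed more than 20 mm (distance of any of job_under, job_over from where it was at the start of the episode above 0.02 m).
It fails at once if the chisel is pushed more than 40 mm (distance of chisel from where it was at the start of the episode above 0.04 m).
Of collar1, collar2, collar3, collar4 only 2 to 4 are there at a start; the rules pass over those that are not, and their reading is None.
Of job_under, job_over only 1 to 1 are there at a start; the rules pass over those that are not, and their reading is None.
At some moment in a run one of bearing, collar1, collar2, collar3, collar4, clamp may be knocked a few centimetres aside while the robot is not near it.
It also fails if it takes over 210 s, if anything falls off the work surface, if the arm or the gripper's body presses on something with over 40 N, if the wrist force passes 120 N, or if a joint passes its speed limit or range.

## Working session

There is one attempt and no reset: what is moved stays moved. The work goes in short steps, Python scripts to look and compute and a tool call to move; the robot and the scene stay as the last step left them, time stands still between calls to the robot, and variables do not carry over. Pictures are saved under pics/ and viewed, and the job is handed in when it is done.

Besides the shell and the picture viewer there is one more tool, called after "Emit:" as name([rows], argument=value, ...), one row to a line, values as JSON. servo_tool: Moves the arm, as the interface text tells. Its arguments: {"type":"object","properties":{"plan":{"type":"array"},"squeeze":{"type":"number"}},"required":["plan"]}

```bash
mkdir -p pics; ls
python3 - <<'E'
from station import ctrl, imaging
import cv2
s=ctrl.state()
for k,v in s.items(): print(k,v)
for n in("top","side"):
    d=imaging.snapshot(n); cv2.imwrite(f"pics/{n}0.png",d["img"][:,:,::-1])
    print(n,d["camera_matrix"],d["position"],d["orientation"])
E
```

```text
pics
time 0.0
joints [-1.40731533e+00  5.28737376e-02  1.40175082e+00  2.30867170e-05
  1.68861906e+00 -7.02948297e-02]
joint_vel [ 7.73570366e-04 -1.59870362e-03  1.08713464e-03  7.37794387e-05
 -5.89417349e-04  1.71067391e-04]
tau [-2.50597710e-03 -3.81667578e+01 -3.60188913e+01 -3.10152491e-04
  6.18618855e-03 -9.84128320e-06]
position [ 0.12159765 -0.51040247  0.23043991]
eef_rot [-8.25122235e-04  9.93175887e-01  1.16623224e-01 -2.69959337e-05]
contact_force [ 0.88490636 -0.16736925  0.00346067]
wrist_torque [-0.03725338  0.05189148  0.04089584]
opening 0.08589489929478031
top [[496.19381868   0.         279.00759362]
 [  0.         496.19381868 210.37050257]
 [  0.           0.           1.        ]] [ 0.30693091 -0.05901405  1.19329213] [-0.07012096  0.7052282  -0.70186642  0.07155251]
side [[395.45138217   0.         284.55309475]
 [  0.         395.45138217 203.41899018]
 [  0.           0.           1.        ]] [ 0.27588415 -0.58505584  0.75323638] [-0.33267922  0.92015602 -0.19506103  0.06773943]
```

View pics/top0.png

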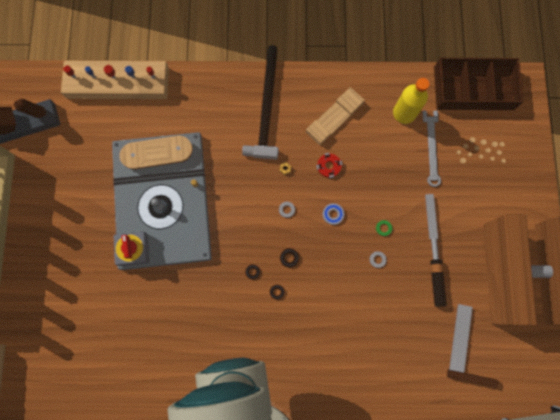

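View pics/side0.png

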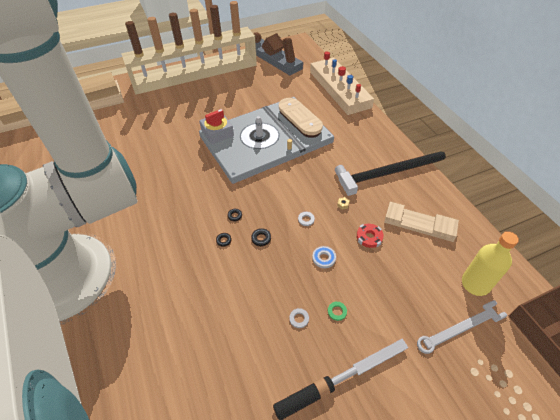

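```bash
cat > h.py <<'E'
import numpy as np, cv2
from scipy.spatial.transform import Rotation as R
from station import ctrl, imaging
def rot(q): return R.from_quat([q[1],q[2],q[3],q[0]]).as_matrix()
def snap(n): return imaging.snapshot(n)
def ray(d,u,v):
    k=d["camera_matrix"]; r=rot(d["orientation"])@np.array([(u-k[0,2])/k[0,0],(v-k[1,2])/k[1,1],1]); return np.array(d["position"]),r
def onz(d,u,v,z):
    p,r=ray(d,u,v); return p+r*(z-p[2])/r[2]
def proj(d,X):
    c=rot(d["orientation"]).T@(np.array(X)-d["position"]); k=d["camera_matrix"]; return k[:2,:2]@(c[:2]/c[2])+k[:2,2]
def zoom(d,u0,v0,w,h,f,name):
    c=d["img"][v0:v0+h,u0:u0+w,::-1]; cv2.imwrite("pics/"+name,cv2.resize(c,None,fx=f,fy=f,interpolation=cv2.INTER_CUBIC))
def tool():
    s=ctrl.state(); r=rot(s["eef_rot"]); return s,r
def delta(target,yaw=None):
    """tool-axes shift to target TCP"""
    s,r=tool(); return r.T@(np.array(target)-s["position"])
E
python3 - <<'E'
from h import *
t=snap("top"); s=snap("side")
print("base",proj(t,[0,0,0]))
for n,u,v,z in [("spindle?",161,206,.027),("iso",128,245,.07),("bearing",333,214,.009),("cutter",330,166,.012),("c1",287,209,.006),("c2",378,260,.006),("clampA",289,258,.008),("b",253,271,.006),("c",277,292,.006),("nut",286,169,.012)]:
    p=onz(t,u,v,z); print(n,p.round(4),proj(s,p).round(1))
zoom(t,100,120,140,160,5,"tz1.png"); zoom(t,230,140,180,170,4,"tz2.png"); zoom(s,190,80,160,110,5,"sz1.png"); zoom(s,200,180,200,160,4,"sz2.png")
E
```

```text
base [250.6280627  451.44595049]
spindle? [0.5535 0.2226 0.027 ] [259.9 135. ]
iso [0.4533 0.2826 0.07  ] [216.8 119.5]
bearing [ 0.5395 -0.1923  0.009 ] [323.8 256.4]
cutter [ 0.66   -0.1866  0.012 ] [369.7 235.4]
c1 [ 0.552  -0.0804  0.006 ] [306.6 218.6]
c2 [ 0.4284 -0.2984  0.006 ] [298.5 318.8]
clampA [ 0.432  -0.0853  0.008 ] [260.4 236.5]
b [4.008e-01 4.000e-04 6.000e-03] [235.2 214.5]
c [ 0.3516 -0.057   0.006 ] [223.2 239.5]
nut [ 0.6517 -0.0777  0.012 ] [343.1 203. ]
```

View pics/tz1.png

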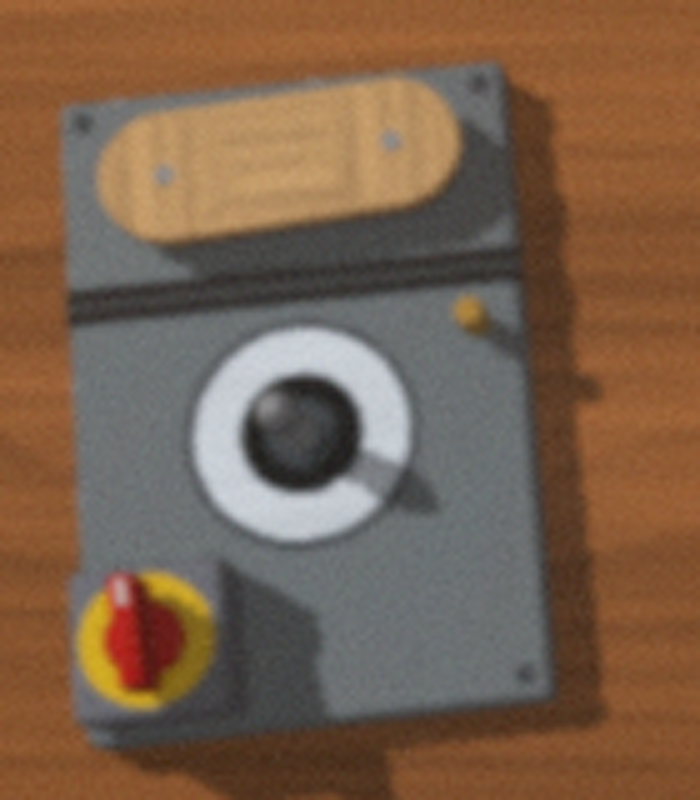

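View pics/sz1.png

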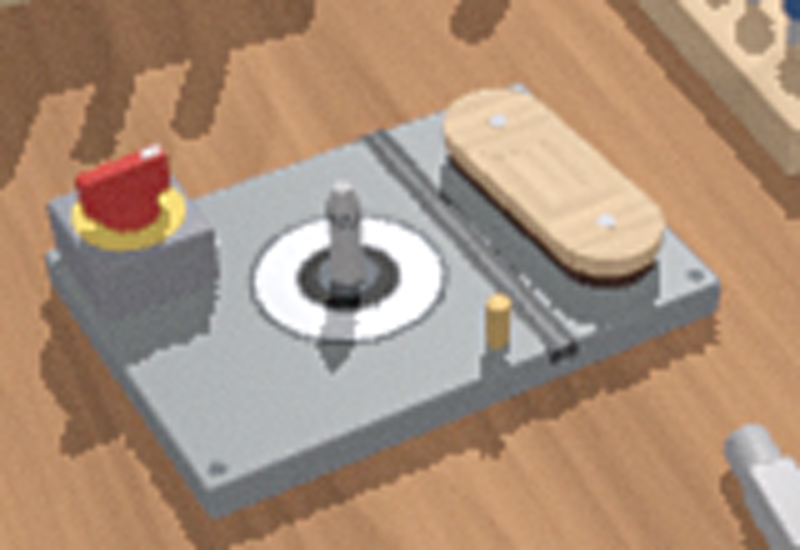

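View pics/tz2.png

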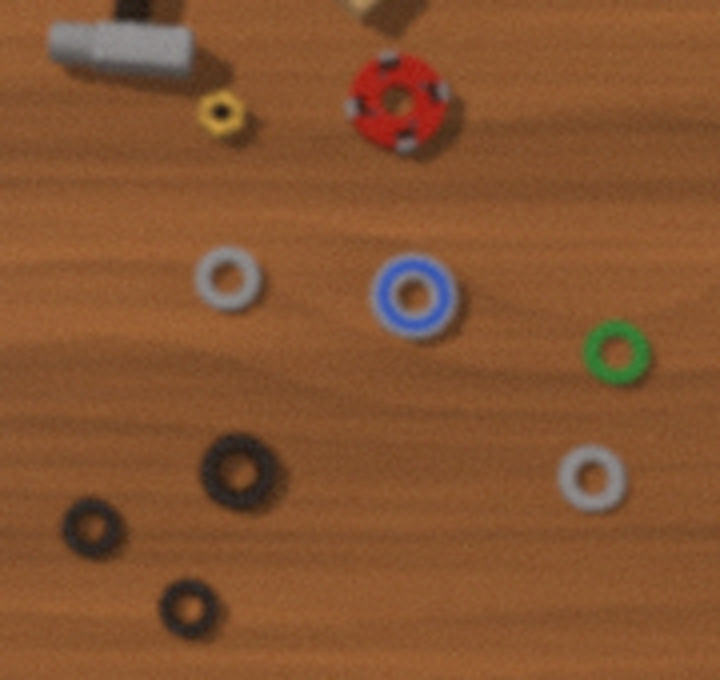

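View pics/sz2.png

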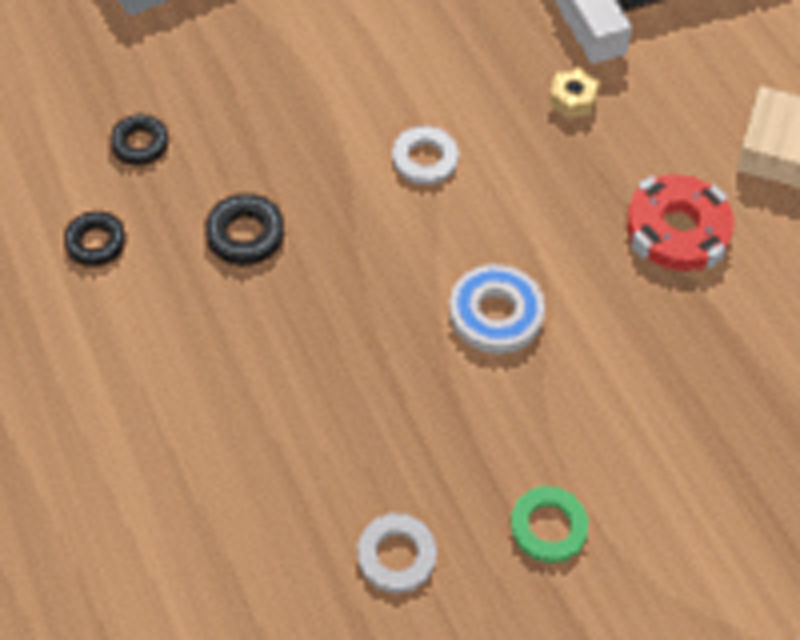

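```bash
cat >> h.py <<'E'
def blobs(d,mask,box,amin=20):
    m=np.zeros(mask.shape,np.uint8); u0,v0,u1,v1=box; m[v0:v1,u0:u1]=mask[v0:v1,u0:u1]
    cs,_=cv2.findContours(m,cv2.RETR_EXTERNAL,cv2.CHAIN_APPROX_NONE); out=[]
    for c in cs:
        if cv2.contourArea(c)>amin and len(c)>=5:
            out.append((cv2.fitEllipse(cv2.convexHull(c) if len(cv2.convexHull(c))>5 else c),cv2.contourArea(c)))
    return out
def hsv(d): return cv2.cvtColor(d["img"],cv2.COLOR_RGB2HSV).astype(int)
E
python3 - <<'E'
from h import *
t=snap("top"); s=snap("side")
ht,hs=hsv(t),hsv(s)
mt=((ht[...,2]>170)&(ht[...,1]<60)).astype(np.uint8); ms=((hs[...,2]>215)&(hs[...,1]<40)).astype(np.uint8)
for nm,d,m,b in (("top",t,mt,(125,170,200,240)),("side",s,ms,(235,110,290,155))):
    for e,a in blobs(d,m,b): print(nm,e,a,onz(d,*e[0],.024).round(4))
# pin top, plate corners (top view)
for n,u,v,z in [("corner TR",100+500/5,120+66/5,.024),("BR",100+548/5,120+697/5,.024),("TL",100+62/5,120+107/5,.024),("BL",100+88/5,120+742/5,.024),("pin",100+468/5,120+310/5,.052)]:
    p=onz(t,u,v,z);print(n,p.round(4))
for n,u,v,z in [("sBR",190+213/5,80+492/5,.024),("sTR",190+718/5,80+285/5,.024),("pin",190+498/5,80+300/5,.052),("tip",190+343/5,80+186/5,.087)]:
    p=onz(s,u,v,z);print(n,p.round(4))
# isolator bar
for nm,d,h in(("top",t,ht),("side",s,hs)):
    b=(110,225,150,265) if nm=="top" else (195,100,240,135)
    m=(((h[...,0]<8)|(h[...,0]>172))&(h[...,1]>150)).astype(np.uint8)
    for e,a in blobs(d,m,b): print(nm,"iso",e,a,onz(d,*e[0],.08).round(4))
E
```

```text
top ((159.81341552734375, 206.35020446777344), (40.63576126098633, 43.10074234008789), 56.94648361206055) 730.5 [0.5532 0.2261 0.024 ]
side ((265.5352478027344, 135.24783325195312), (21.844036102294922, 23.717201232910156), 58.63044738769531) 177.0 [0.5686 0.2186 0.024 ]
side ((250.32232666015625, 135.10292053222656), (17.84299087524414, 21.728164672851562), 10.445538520812988) 156.5 [0.53   0.2366 0.024 ]
corner TR [0.7393 0.1362 0.024 ]
BR [0.4261 0.1022 0.024 ]
TL [0.7168 0.3519 0.024 ]
BL [0.4039 0.3173 0.024 ]
pin [0.6068 0.1422 0.052 ]
sBR [0.4302 0.0991 0.024 ]
sTR [0.7386 0.1341 0.024 ]
pin [0.6085 0.1437 0.052 ]
tip [0.5539 0.2246 0.087 ]
top iso ((128.2606658935547, 246.773681640625), (13.080939292907715, 20.96514892578125), 176.03659057617188) 164.0 [0.448  0.2787 0.08  ]
side iso ((214.5218505859375, 117.3826675415039), (15.160399436950684, 19.226350784301758), 82.15519714355469) 176.5 [0.4478 0.2813 0.08  ]
```

```bash
cat >> h.py <<'E'
def tri(d1,a,d2,b):
    p1,r1=ray(d1,*a);p2,r2=ray(d2,*b);r1/=np.linalg.norm(r1);r2/=np.linalg.norm(r2)
    A=np.stack([r1,-r2],1);x=np.linalg.lstsq(A,p2-p1,rcond=None)[0]
    q1=p1+x[0]*r1;q2=p2+x[1]*r2;return (q1+q2)/2,np.linalg.norm(q1-q2)
def go(target,yaw=None):
    s,r=tool(); cy=np.arctan2(r[1,0],r[0,0])
    az=0 if yaw is None else -(((yaw-cy)+np.pi/2)%np.pi-np.pi/2)
    r2=r@R.from_rotvec([0,0,az]).as_matrix()
    print("tcp",np.round(s["position"],4),"tilt",np.round(r[:,2],3),"yaw",round(cy,3),"q6",round(s["joints"][5],2),"| az",round(az,3),"then txyz",(r2.T@(np.array(target)-s["position"])).round(4),"F",np.round(s["contact_force"],1),"open",round(s["opening"],4),"t",s["time"])
E
python3 - <<'E'
from h import *
t=snap("top"); s=snap("side")
print(tri(t,(124.4,237),s,(220.4,110.4)))
zoom(t,110,220,50,50,12,"iso_t.png");zoom(s,190,95,60,50,12,"iso_s.png")
E
```

```text
(array([0.46767206, 0.28421691, 0.09493974]), np.float64(0.0005835516565290006))
```

Emit:
servo_tool([
  {"az": 0.126,"fingers": 60},
  {"tx": 0.046,"ty": -0.035,"tz": -0.002},
  {"tx": 0.046,"ty": -0.035,"tz": -0.002},
  {"tx": 0.046,"ty": -0.035,"tz": -0.002},
  {"tx": 0.046,"ty": -0.035,"tz": -0.002},
  {"tx": 0.046,"ty": -0.035,"tz": -0.002},
  {"tx": 0.046,"ty": -0.035,"tz": -0.002},
  {"tx": 0.046,"ty": -0.035,"tz": -0.002},
  {"tx": 0.046,"ty": -0.035,"tz": -0.002},
  {"tx": 0.046,"ty": -0.035,"tz": -0.002},
])

```text
$.plan[0]: bad value
```

View pics/iso_t.png

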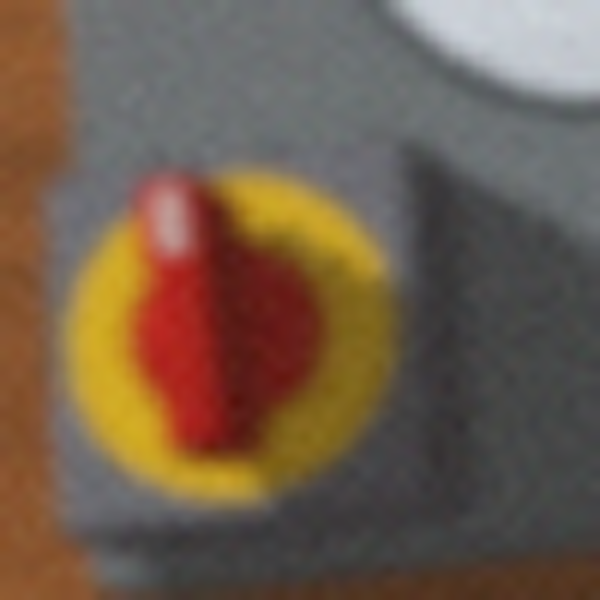

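View pics/iso_s.png

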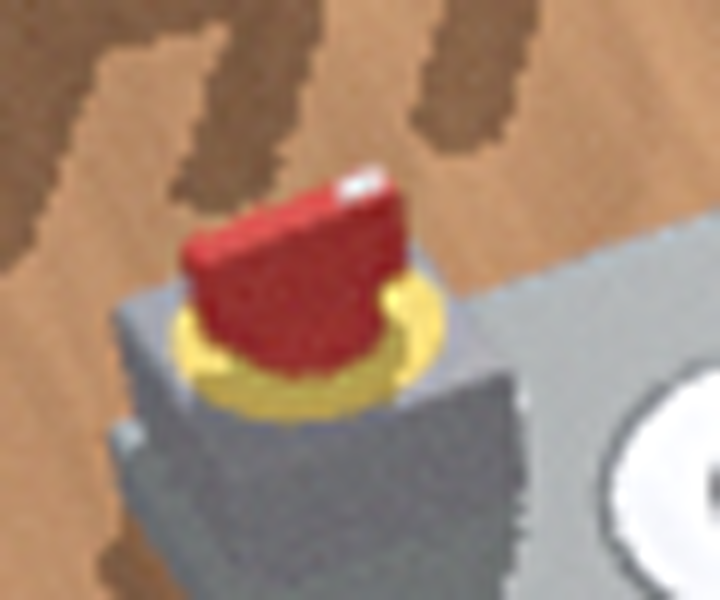

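Emit:
servo_tool([
  {"tx": 0,"ty": 0,"tz": 0,"ax": 0,"ay": 0,"az": 0.126,"fingers": 60},
], squeeze=30)

```text
time: 0.52
position: [0.1216, -0.5107, 0.2313]
eef_rot: [0.0, 0.999, 0.052, 0.0]
contact_force: [0.9, 0.5, 0.0]
opening: 0.0699
```

Run:
```python
from h import *
t=snap("top")
a=onz(t,124.4,237,.095);b=onz(t,110+215/12,220+440/12,.095);print(a,b,np.arctan2(*(a-b)[[1,0]]),np.linalg.norm(a-b))
go([.5,-.15,.25],.108)
```

```text
[0.46795489 0.2841661  0.095     ] [0.42403265 0.27345449 0.095     ] 0.23920738410995585 0.045209542482009694
tcp [ 0.1216 -0.5107  0.2313] tilt [ 0. -0. -1.] yaw 0.099 q6 0.06 | az -0.009 then txyz [ 0.415  -0.3178 -0.0187] F [ 0.4 -0.6 -0.7] open 0.0626 t 0.575
```

Emit:
servo_tool([
  {"tx": 0.046,"ty": -0.0353,"tz": -0.002,"ax": 0,"ay": 0,"az": 0,"fingers": 60},
  {"tx": 0.046,"ty": -0.0353,"tz": -0.002,"ax": 0,"ay": 0,"az": 0,"fingers": 60},
  {"tx": 0.046,"ty": -0.0353,"tz": -0.002,"ax": 0,"ay": 0,"az": 0,"fingers": 60},
  {"tx": 0.046,"ty": -0.0353,"tz": -0.002,"ax": 0,"ay": 0,"az": 0,"fingers": 60},
  {"tx": 0.046,"ty": -0.0353,"tz": -0.002,"ax": 0,"ay": 0,"az": 0,"fingers": 60},
  {"tx": 0.046,"ty": -0.0353,"tz": -0.002,"ax": 0,"ay": 0,"az": 0,"fingers": 60},
  {"tx": 0.046,"ty": -0.0353,"tz": -0.002,"ax": 0,"ay": 0,"az": 0,"fingers": 60},
  {"tx": 0.046,"ty": -0.0353,"tz": -0.002,"ax": 0,"ay": 0,"az": 0,"fingers": 60},
  {"tx": 0.046,"ty": -0.0353,"tz": -0.002,"ax": 0,"ay": 0,"az": 0,"fingers": 60},
])

```text
time: 1.7
position: [0.5003, -0.1488, 0.2496]
eef_rot: [0.0, 0.998, 0.055, 0.0]
contact_force: [0.6, -0.6, -0.4]
opening: 0.0516
```

Run:
```python
from h import *
go([.448,.281,.18],.13)
t=snap("top"); s=snap("side"); cv2.imwrite("pics/t1.png",t["img"][...,::-1]); cv2.imwrite("pics/s1.png",s["img"][...,::-1])
```

```text
tcp [ 0.5003 -0.1488  0.2496] tilt [ 0.001 -0.    -1.   ] yaw 0.11 q6 1.1 | az -0.02 then txyz [ 0.0039 -0.433   0.0693] F [ 0.6 -0.6 -0.4] open 0.0516 t 1.7
```

View pics/s1.png

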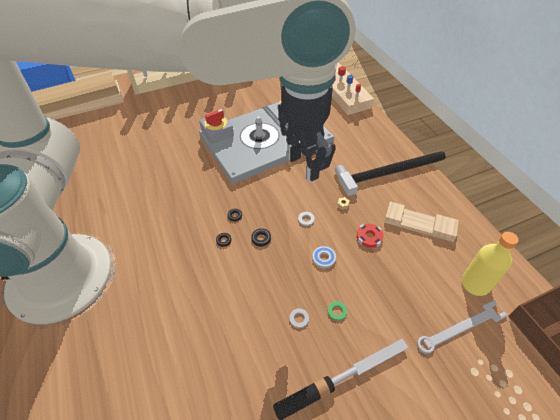

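View pics/t1.png

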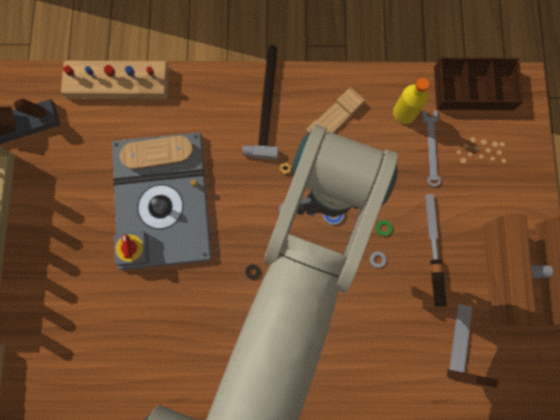

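Emit:
servo_tool([
  {"tx": 0,"ty": -0.054,"tz": 0,"ax": 0,"ay": 0,"az": -0.02,"fingers": 60},
  {"tx": 0,"ty": -0.054,"tz": 0,"ax": 0,"ay": 0,"az": 0,"fingers": 60},
  {"tx": 0,"ty": -0.054,"tz": 0.01,"ax": 0,"ay": 0,"az": 0,"fingers": 60},
  {"tx": 0,"ty": -0.054,"tz": 0.01,"ax": 0,"ay": 0,"az": 0,"fingers": 60},
  {"tx": 0,"ty": -0.054,"tz": 0.01,"ax": 0,"ay": 0,"az": 0,"fingers": 60},
  {"tx": 0,"ty": -0.054,"tz": 0.01,"ax": 0,"ay": 0,"az": 0,"fingers": 60},
  {"tx": 0,"ty": -0.054,"tz": 0.01,"ax": 0,"ay": 0,"az": 0,"fingers": 60},
  {"tx": 0.004,"ty": -0.055,"tz": 0.02,"ax": 0,"ay": 0,"az": 0,"fingers": 60},
  {"tx": 0,"ty": 0,"tz": 0,"ax": 0,"ay": 0,"az": 0,"fingers": 60},
])

```text
time: 2.92
position: [0.4474, 0.2817, 0.177]
eef_rot: [0.001, 0.998, 0.067, -0.002]
contact_force: [0.1, -0.4, 0.4]
opening: 0.0509
```

Run:
```python
from h import *
go([.448,.281,.073],.13)
s=snap("side"); zoom(s,150,40,180,120,4,"s2.png")
```

```text
tcp [0.4474 0.2817 0.177 ] tilt [-0.004 -0.002 -1.   ] yaw 0.133 q6 1.93 | az 0.003 then txyz [0.0009 0.0007 0.104 ] F [ 0.1 -0.4  0.4] open 0.0509 t 2.925
```

View pics/s2.png

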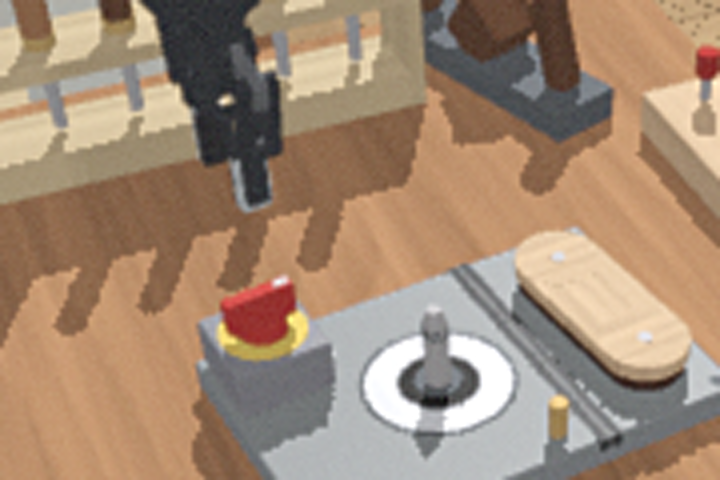

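Emit:
servo_tool([
  {"tx": 0,"ty": 0,"tz": 0.03,"ax": 0,"ay": 0,"az": 0,"fingers": 60},
  {"tx": 0,"ty": 0,"tz": 0.03,"ax": 0,"ay": 0,"az": 0,"fingers": 60},
  {"tx": 0,"ty": 0,"tz": 0.025,"ax": 0,"ay": 0,"az": 0,"fingers": 60},
  {"tx": 0,"ty": 0,"tz": 0.018,"ax": 0,"ay": 0,"az": 0,"fingers": 60},
  {"tx": 0,"ty": 0,"tz": 0,"ax": 0,"ay": 0,"az": 0,"fingers": 60},
  {"tx": 0,"ty": 0,"tz": 0,"ax": 0,"ay": 0,"az": 0,"fingers": 0},
  {"tx": 0,"ty": 0,"tz": 0,"ax": 0,"ay": 0,"az": 0,"fingers": 0},
  {"tx": 0,"ty": 0,"tz": 0,"ax": 0,"ay": 0,"az": 0,"fingers": 0},
  {"tx": 0,"ty": 0,"tz": 0,"ax": 0,"ay": 0,"az": 0,"fingers": 0},
], squeeze=30)

```text
time: 4.1
position: [0.4496, 0.2836, 0.0783]
eef_rot: [-0.004, 0.998, 0.065, 0.002]
contact_force: [0.6, 16.3, -1.2]
opening: 0.0124
```

Run:
```python
from h import *
go([.448,.281,.073],1.6); print(ctrl.state()["wrist_torque"])
```

```text
tcp [0.4496 0.2836 0.0783] tilt [ 0.004  0.008 -1.   ] yaw 0.13 q6 1.93 | az -1.47 then txyz [-0.0026 -0.0017  0.0052] F [ 0.6 16.3 -1.2] open 0.0124 t 4.1
[ 2.47550953 -0.13824264 -0.01542186]
```

Emit:
servo_tool([
  {"tx": 0,"ty": -0.0025,"tz": 0,"ax": 0,"ay": 0,"az": 0,"fingers": 0},
  {"tx": 0,"ty": 0,"tz": 0,"ax": 0,"ay": 0,"az": -0.15,"fingers": 0},
  {"tx": 0,"ty": 0,"tz": 0,"ax": 0,"ay": 0,"az": -0.15,"fingers": 0},
  {"tx": 0,"ty": 0,"tz": 0,"ax": 0,"ay": 0,"az": -0.15,"fingers": 0},
  {"tx": 0,"ty": 0,"tz": 0,"ax": 0,"ay": 0,"az": -0.15,"fingers": 0},
  {"tx": 0,"ty": 0,"tz": 0,"ax": 0,"ay": 0,"az": -0.15,"fingers": 0},
])

```text
time: 4.85
position: [0.4494, 0.2845, 0.0782]
eef_rot: [-0.002, 0.904, 0.428, 0.003]
contact_force: [-0.1, 9.3, 1.0]
opening: 0.0121
```

Run:
```python
from h import *
go([.4495,.285,.078],1.65); print(ctrl.state()["wrist_torque"])
```

```text
tcp [0.4494 0.2845 0.0782] tilt [ 0.003  0.005 -1.   ] yaw 0.884 q6 1.18 | az -0.766 then txyz [0.0005 0.0002 0.0002] F [-0.1  9.3  1. ] open 0.0121 t 4.85
[ 1.34583214 -0.05668829 -0.0764331 ]
```

Emit:
servo_tool([
  {"tx": 0,"ty": 0,"tz": 0,"ax": 0,"ay": 0,"az": -0.15,"fingers": 0},
  {"tx": 0,"ty": 0,"tz": 0,"ax": 0,"ay": 0,"az": -0.15,"fingers": 0},
  {"tx": 0,"ty": 0,"tz": 0,"ax": 0,"ay": 0,"az": -0.15,"fingers": 0},
  {"tx": 0,"ty": 0,"tz": 0,"ax": 0,"ay": 0,"az": -0.15,"fingers": 0},
  {"tx": 0,"ty": 0,"tz": 0,"ax": 0,"ay": 0,"az": -0.12,"fingers": 0},
  {"tx": 0,"ty": 0,"tz": 0,"ax": 0,"ay": 0,"az": 0,"fingers": 0},
  {"tx": 0,"ty": 0,"tz": 0,"ax": 0,"ay": 0,"az": 0,"fingers": 0},
])

```text
time: 5.72
position: [0.4488, 0.2848, 0.0782]
eef_rot: [-0.001, 0.697, 0.717, 0.003]
contact_force: [-3.6, 8.9, 3.0]
opening: 0.0121
```

Run:
```python
from h import *
go([.4495,.285,.078],1.65); print(ctrl.state()["wrist_torque"])
s=snap("side"); zoom(s,150,40,180,120,4,"s3.png")
```

```text
tcp [0.4488 0.2848 0.0782] tilt [ 0.002  0.005 -1.   ] yaw 1.599 q6 0.46 | az -0.051 then txyz [0.0001 0.0008 0.0002] F [-3.6  8.9  3. ] open 0.0121 t 5.725
[1.55075562 0.39891125 0.04172071]
```

View pics/s3.png

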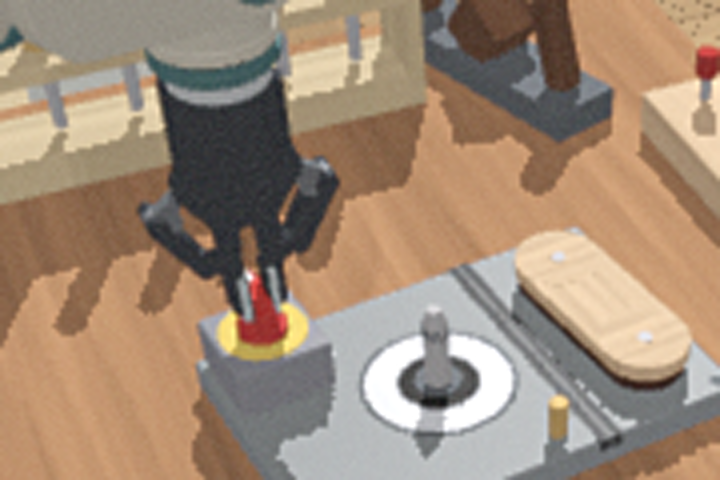

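Emit:
servo_tool([
  {"tx": 0,"ty": 0,"tz": 0,"ax": 0,"ay": 0,"az": 0,"fingers": 60},
  {"tx": 0,"ty": 0,"tz": 0,"ax": 0,"ay": 0,"az": 0,"fingers": 60},
  {"tx": 0,"ty": 0,"tz": 0,"ax": 0,"ay": 0,"az": 0,"fingers": 60},
  {"tx": 0,"ty": 0,"tz": -0.02,"ax": 0,"ay": 0,"az": 0,"fingers": 60},
  {"tx": 0,"ty": 0,"tz": -0.06,"ax": 0,"ay": 0,"az": 0,"fingers": 60},
  {"tx": 0,"ty": 0,"tz": -0.06,"ax": 0,"ay": 0,"az": 0,"fingers": 100},
  {"tx": 0,"ty": 0,"tz": 0,"ax": 0,"ay": 0,"az": 0,"fingers": 100},
])

```text
time: 6.65
position: [0.4506, 0.2831, 0.2224]
eef_rot: [0.002, 0.698, 0.716, 0.005]
contact_force: [-0.5, -0.1, -0.1]
opening: 0.0845
```

```bash
cat >> h.py <<'E'
def rings(show=True):
    t=snap("top"); s=snap("side"); ht,hs=hsv(t),hsv(s)
    M={"bearing":(lambda h:(h[...,0]>100)&(h[...,0]<130)&(h[...,1]>90)&(h[...,2]>60),.009),
       "cutter":(lambda h:((h[...,0]<6)|(h[...,0]>172))&(h[...,1]>170)&(h[...,2]>80),.012),
       "steel":(lambda h:(h[...,1]<60)&(h[...,2]>100),.006),
       "black":(lambda h:(h[...,2]<62),.008)}
    for n,(f,z) in M.items():
        for nm,d,h,b in(("top",t,ht,(215,130,420,310)),("side",s,hs,(195,175,420,345))):
            for e,a in blobs(d,f(h).astype(np.uint8),b,30):
                if e[1][1]<60 and e[1][0]>5: print(n,nm,np.round(e[0],1),np.round(e[1],1),a,onz(d,*e[0],z).round(4))
    return t,s
E
python3 - <<'E'
from h import *
go([.5395,-.192,.2],0.0)
t,s=rings(); zoom(s,190,80,160,110,5,"s4.png"); zoom(s,200,180,200,160,4,"s4b.png")
E
```

```text
tcp [0.4506 0.2831 0.2224] tilt [ 0.01   0.005 -1.   ] yaw 1.598 q6 0.46 | az -1.544 then txyz [-0.0887 -0.4752  0.0209] F [-0.5 -0.1 -0.1] open 0.0845 t 6.65
bearing top [333.1 213.3] [17.4 17.9] 227.5 [ 0.5411 -0.1926  0.009 ]
bearing side [323.8 255.7] [16.5 19. ] 226.5 [ 0.5405 -0.1906  0.009 ]
cutter top [329.  165.1] [22.9 23.4] 334.5 [ 0.6623 -0.1842  0.012 ]
steel top [377.7 259.2] [15.3 16.4] 181.5 [ 0.4303 -0.2977  0.006 ]
steel top [333.1 213.7] [20.7 21.6] 329.0 [ 0.541 -0.193  0.006]
steel top [286.6 209.2] [14.8 15.8] 168.0 [ 0.5516 -0.0795  0.006 ]
steel top [261.5 150.6] [11.  44.5] 282.5 [ 0.701  -0.0163  0.006 ]
steel side [402.3 335.4] [6.2 7.2] 41.5 [ 0.5963 -0.4097  0.006 ]
steel side [298.8 317.8] [19.5 19.9] 285.5 [ 0.4298 -0.2968  0.006 ]
steel side [323.8 256.7] [22.4 23.9] 394.5 [ 0.5404 -0.1914  0.006 ]
steel side [305.9 218.3] [14.5 16.4] 172.5 [ 0.5508 -0.0789  0.006 ]
steel side [347.6 182.7] [15.4 27.6] 251.5 [ 0.6984 -0.0189  0.006 ]
steel side [228.5 186.8] [ 8. 10.] 102.5 [0.4148 0.0923 0.006 ]
black top [276.6 292.1] [12.9 13.5] 124.5 [ 0.3513 -0.0561  0.008 ]
black top [252.5 271.8] [12.6 13.6] 121.0 [0.3988 0.0014 0.008 ]
black top [289.5 257.7] [17.4 17.9] 222.0 [ 0.4327 -0.0864  0.008 ]
black top [263.7 136.6] [ 8.2 23.8] 95.5 [ 0.7371 -0.0215  0.008 ]
black side [222.8 239.9] [11.4 14.7] 38.5 [ 0.3503 -0.059   0.008 ]
black side [360.3 177.4] [ 5.5 35.5] 89.0 [ 0.7365 -0.0176  0.008 ]
```

View pics/s4.png

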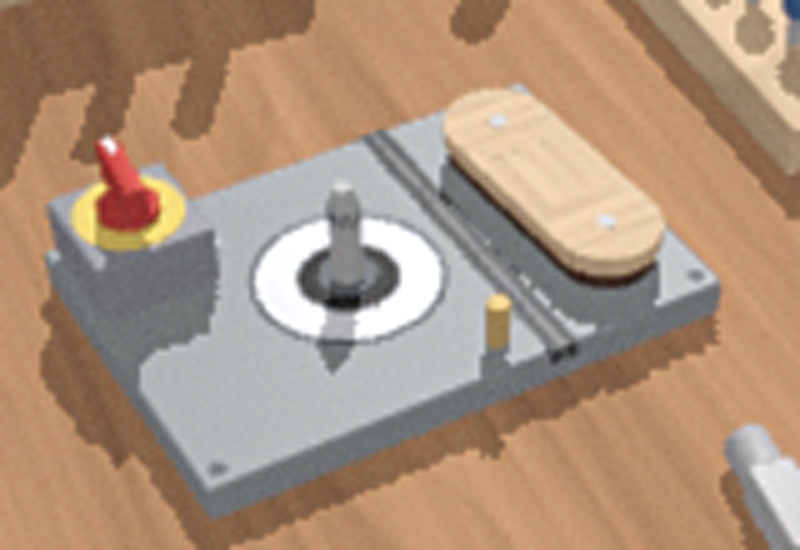

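Emit:
servo_tool([
  {"tx": 0,"ty": 0,"tz": 0,"ax": 0,"ay": 0,"az": 0.178,"fingers": 100},
  {"tx": 0,"ty": 0,"tz": 0,"ax": 0,"ay": 0,"az": 0.178,"fingers": 100},
  {"tx": 0,"ty": 0,"tz": 0,"ax": 0,"ay": 0,"az": 0.178,"fingers": 100},
  {"tx": 0,"ty": 0,"tz": 0,"ax": 0,"ay": 0,"az": 0.178,"fingers": 100},
  {"tx": 0,"ty": 0,"tz": 0,"ax": 0,"ay": 0,"az": 0.178,"fingers": 100},
  {"tx": 0,"ty": 0,"tz": 0,"ax": 0,"ay": 0,"az": 0.178,"fingers": 100},
  {"tx": 0,"ty": 0,"tz": 0,"ax": 0,"ay": 0,"az": 0.178,"fingers": 100},
  {"tx": 0,"ty": 0,"tz": 0,"ax": 0,"ay": 0,"az": 0.178,"fingers": 100},
  {"tx": 0,"ty": 0,"tz": 0,"ax": 0,"ay": 0,"az": 0.174,"fingers": 100},
])

```text
time: 7.88
position: [0.4479, 0.2817, 0.2137]
eef_rot: [0.001, 1.0, -0.003, -0.002]
contact_force: [-0.7, 0.5, 0.7]
opening: 0.0853
```

```bash
cat >> h.py <<'E'
def lev(yaw):
    s,r=tool(); T=np.array([[np.cos(yaw),np.sin(yaw),0],[np.sin(yaw),-np.cos(yaw),0],[0,0,-1]])
    print("rotvec to level/yaw",R.from_matrix(r.T@T).as_rotvec().round(4))
E
python3 - <<'E'
from h import *
go([.5405,-.192,.2],0.0); lev(0)
E
```

```text
tcp [0.4479 0.2817 0.2137] tilt [-0.004 -0.002 -1.   ] yaw -0.006 q6 2.07 | az -0.006 then txyz [0.0926 0.4737 0.0144] F [-0.7  0.5  0.7] open 0.0853 t 7.875
rotvec to level/yaw [ 0.0022  0.0037 -0.0062]
```

Emit:
servo_tool([
  {"tx": 0.0095,"ty": 0.0473,"tz": 0,"ax": 0.002,"ay": 0.004,"az": -0.006,"fingers": 100},
  {"tx": 0.0093,"ty": 0.0473,"tz": 0,"ax": 0,"ay": 0,"az": 0,"fingers": 100},
  {"tx": 0.0093,"ty": 0.0473,"tz": 0,"ax": 0,"ay": 0,"az": 0,"fingers": 100},
  {"tx": 0.0093,"ty": 0.0473,"tz": 0,"ax": 0,"ay": 0,"az": 0,"fingers": 100},
  {"tx": 0.0093,"ty": 0.0473,"tz": 0,"ax": 0,"ay": 0,"az": 0,"fingers": 100},
  {"tx": 0.0093,"ty": 0.0473,"tz": 0,"ax": 0,"ay": 0,"az": 0,"fingers": 100},
  {"tx": 0.0093,"ty": 0.0473,"tz": 0,"ax": 0,"ay": 0,"az": 0,"fingers": 100},
  {"tx": 0.0093,"ty": 0.0473,"tz": 0,"ax": 0,"ay": 0,"az": 0,"fingers": 100},
  {"tx": 0.0093,"ty": 0.0473,"tz": 0,"ax": 0,"ay": 0,"az": 0,"fingers": 100},
  {"tx": 0.0093,"ty": 0.0473,"tz": 0,"ax": 0,"ay": 0,"az": 0,"fingers": 100},
])

```text
time: 9.12
position: [0.5436, -0.1917, 0.2132]
eef_rot: [-0.002, 1.0, 0.003, 0.0]
contact_force: [0.0, -0.6, 1.0]
opening: 0.0854
```

Emit:
servo_tool([
  {"tx": 0,"ty": 0,"tz": 0.05,"ax": 0,"ay": 0,"az": 0,"fingers": 85},
  {"tx": 0,"ty": 0,"tz": 0.05,"ax": 0,"ay": 0,"az": 0,"fingers": 85},
  {"tx": 0,"ty": 0,"tz": 0.05,"ax": 0,"ay": 0,"az": 0,"fingers": 85},
  {"tx": 0,"ty": 0,"tz": 0,"ax": 0,"ay": 0,"az": 0,"fingers": 85},
])

```text
time: 9.62
position: [0.541, -0.1885, 0.0595]
eef_rot: [-0.003, 1.0, 0.003, -0.004]
contact_force: [-0.1, -1.0, 0.5]
opening: 0.0722
```

Run:
```python
from h import *
go([.5405,-.192,.02],0.0); lev(0)
s=snap("side"); zoom(s,230,160,200,150,4,"s5.png")
```

```text
tcp [ 0.541  -0.1885  0.0595] tilt [-0.008  0.007 -1.   ] yaw 0.006 q6 1.16 | az 0.006 then txyz [-0.0002  0.0038  0.0394] F [-0.1 -1.   0.5] open 0.0722 t 9.625
rotvec to level/yaw [-0.0069  0.0077  0.0056]
```

View pics/s5.png

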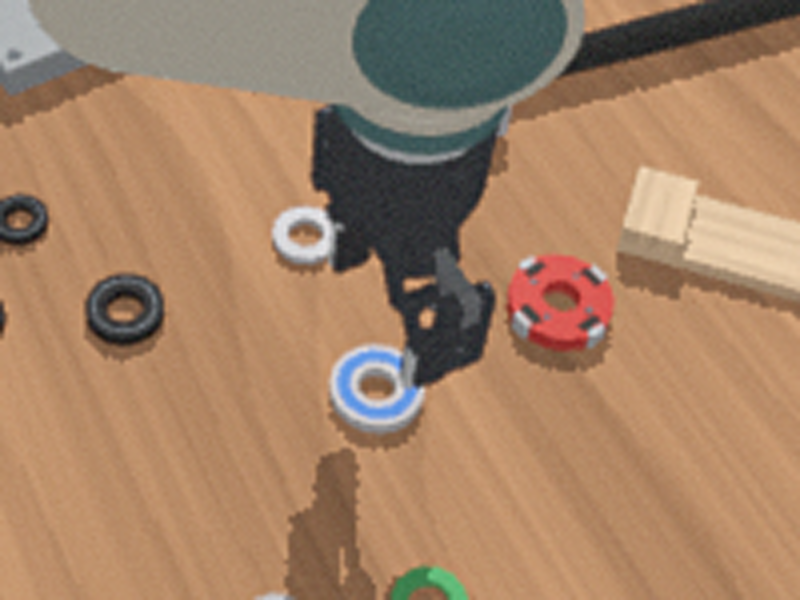

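Emit:
servo_tool([
  {"tx": 0,"ty": 0.0035,"tz": 0.02,"ax": -0.007,"ay": 0.007,"az": 0.005,"fingers": 85},
  {"tx": 0,"ty": 0,"tz": 0.02,"ax": 0,"ay": 0,"az": 0,"fingers": 85},
  {"tx": 0,"ty": 0,"tz": 0.008,"ax": 0,"ay": 0,"az": 0,"fingers": 85},
  {"tx": 0,"ty": 0,"tz": 0,"ax": 0,"ay": 0,"az": 0,"fingers": 85},
  {"tx": 0,"ty": 0,"tz": 0,"ax": 0,"ay": 0,"az": 0,"fingers": 85},
])

```text
time: 10.3
position: [0.5458, -0.1937, 0.0187]
eef_rot: [0.003, 1.0, 0.0, 0.006]
contact_force: [0.6, 0.7, -0.9]
opening: 0.0727
```

Run:
```python
from h import *
go([.5405,-.192,.005],0.0); lev(0)
s=snap("side"); zoom(s,260,190,130,100,6,"s6.png")
```

```text
tcp [ 0.5458 -0.1937  0.0187] tilt [ 0.012 -0.006 -1.   ] yaw 0.001 q6 1.17 | az 0.001 then txyz [-0.0055 -0.0018  0.0136] F [ 0.6  0.7 -0.9] open 0.0727 t 10.3
rotvec to level/yaw [ 0.0056 -0.0123  0.0009]
```

View pics/s6.png

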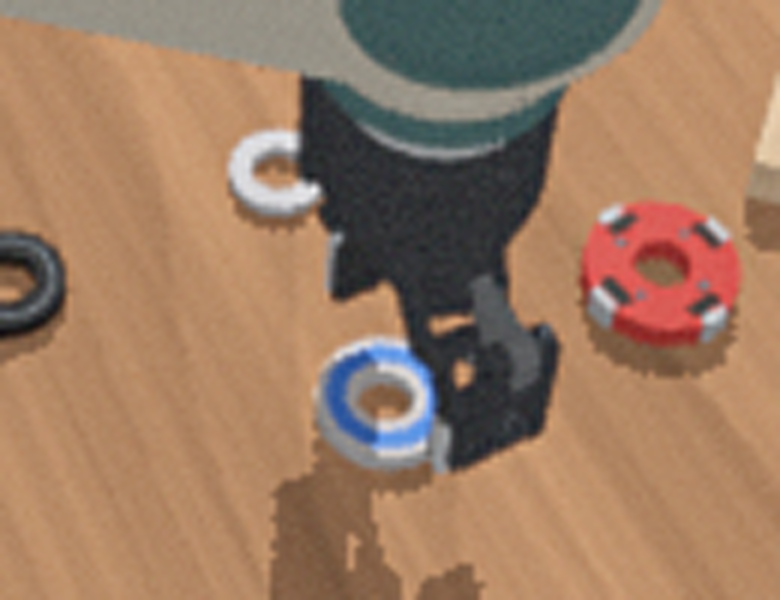

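Run:
```python
from h import *
for i in range(6):
    s=ctrl.state(); print(np.round(s["position"],4),np.round(s["joints"],4)); snap("side")
```

```text
[ 0.5458 -0.1938  0.0187] [-4.0470e-01  3.6400e-01  1.4820e+00 -3.0000e-04  1.2819e+00  1.1653e+00]
[ 0.5458 -0.1937  0.0187] [-4.0470e-01  3.6400e-01  1.4822e+00 -3.0000e-04  1.2818e+00  1.1653e+00]
[ 0.5457 -0.1937  0.0185] [-4.0480e-01  3.6420e-01  1.4824e+00 -3.0000e-04  1.2818e+00  1.1653e+00]
[ 0.5456 -0.1937  0.0184] [-4.0480e-01  3.6420e-01  1.4826e+00 -3.0000e-04  1.2817e+00  1.1653e+00]
[ 0.5455 -0.1937  0.0182] [-4.0480e-01  3.6430e-01  1.4827e+00 -3.0000e-04  1.2816e+00  1.1653e+00]
[ 0.5454 -0.1936  0.0181] [-4.0480e-01  3.6450e-01  1.4829e+00 -3.0000e-04  1.2816e+00  1.1653e+00]
```

Emit:
servo_tool([
  {"tx": -0.004,"ty": -0.002,"tz": 0.002,"ax": 0.004,"ay": -0.009,"az": 0,"fingers": 85},
  {"tx": 0,"ty": 0,"tz": 0.002,"ax": 0,"ay": 0,"az": 0,"fingers": 85},
  {"tx": 0,"ty": 0,"tz": 0,"ax": 0,"ay": 0,"az": 0,"fingers": 85},
  {"tx": 0,"ty": 0,"tz": 0,"ax": 0,"ay": 0,"az": 0,"fingers": 85},
  {"tx": 0,"ty": 0,"tz": 0,"ax": 0,"ay": 0,"az": 0,"fingers": 85},
  {"tx": 0,"ty": 0,"tz": 0,"ax": 0,"ay": 0,"az": 0,"fingers": 85},
])

```text
time: 11.4
position: [0.5414, -0.1916, 0.0138]
eef_rot: [0.001, 1.0, 0.0, 0.001]
contact_force: [-0.3, -0.4, 0.1]
opening: 0.0726
```

Run:
```python
from h import *
go([.5405,-.192,.005],0.0); lev(0)
s=snap("side"); zoom(s,260,190,130,100,6,"s7.png")
```

```text
tcp [ 0.5414 -0.1916  0.0138] tilt [ 0.002 -0.001 -1.   ] yaw 0.001 q6 1.17 | az 0.001 then txyz [-0.0009  0.0004  0.0088] F [-0.3 -0.4  0.1] open 0.0726 t 11.4
rotvec to level/yaw [ 0.0011 -0.0022  0.0008]
```

View pics/s7.png

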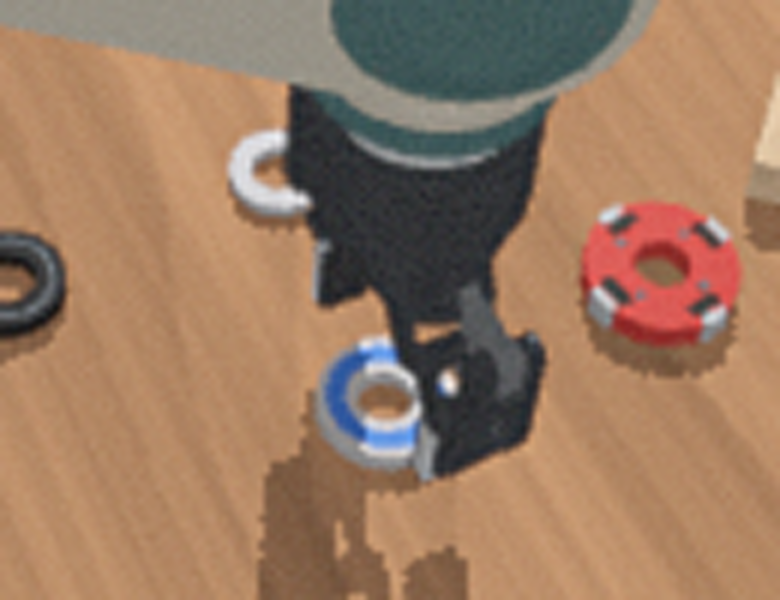

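Emit:
servo_tool([
  {"tx": -0.001,"ty": 0,"tz": 0.008,"ax": 0,"ay": -0.002,"az": 0,"fingers": 80},
  {"tx": 0,"ty": 0,"tz": 0.008,"ax": 0,"ay": 0,"az": 0,"fingers": 80},
  {"tx": 0,"ty": 0,"tz": 0,"ax": 0,"ay": 0,"az": 0,"fingers": 80},
  {"tx": 0,"ty": 0,"tz": 0,"ax": 0,"ay": 0,"az": 0,"fingers": 80},
  {"tx": 0,"ty": 0,"tz": 0,"ax": 0,"ay": 0,"az": 0,"fingers": 80},
  {"tx": 0,"ty": 0,"tz": 0,"ax": 0,"ay": 0,"az": 0,"fingers": 80},
])

```text
time: 12.2
position: [0.5405, -0.1917, -0.002]
eef_rot: [0.001, 1.0, 0.0, 0.0]
contact_force: [-0.4, -0.3, 0.5]
opening: 0.0683
```

Run:
```python
from h import *
go([.5405,-.192,-.002],0.0); lev(0)
```

```text
tcp [ 0.5405 -0.1917 -0.002 ] tilt [ 0.    -0.001 -1.   ] yaw 0.001 q6 1.17 | az 0.001 then txyz [ 0.      0.0003 -0.    ] F [-0.4 -0.3  0.5] open 0.0683 t 12.2
rotvec to level/yaw [ 0.0012 -0.0004  0.0008]
```

Excellent. Close.

Emit:
servo_tool([
  {"tx": 0,"ty": 0,"tz": 0,"ax": 0,"ay": 0,"az": 0,"fingers": 40},
  {"tx": 0,"ty": 0,"tz": 0,"ax": 0,"ay": 0,"az": 0,"fingers": 40},
  {"tx": 0,"ty": 0,"tz": 0,"ax": 0,"ay": 0,"az": 0,"fingers": 40},
  {"tx": 0,"ty": 0,"tz": 0,"ax": 0,"ay": 0,"az": 0,"fingers": 40},
], squeeze=30)

```text
time: 12.7
position: [0.5407, -0.1917, -0.0017]
eef_rot: [0.001, 1.0, 0.0, 0.0]
contact_force: [-0.8, 0.4, 6.5]
opening: 0.0509
```

Emit:
servo_tool([
  {"tx": 0,"ty": 0,"tz": -0.02,"ax": 0,"ay": 0,"az": 0,"fingers": 40},
  {"tx": 0,"ty": 0,"tz": -0.04,"ax": 0,"ay": 0,"az": 0,"fingers": 40},
  {"tx": 0,"ty": 0,"tz": -0.05,"ax": 0,"ay": 0,"az": 0,"fingers": 40},
  {"tx": 0,"ty": 0,"tz": -0.05,"ax": 0,"ay": 0,"az": 0,"fingers": 40},
  {"tx": 0,"ty": 0,"tz": 0,"ax": 0,"ay": 0,"az": 0,"fingers": 40},
])

```text
time: 13.32
position: [0.5423, -0.1922, 0.164]
eef_rot: [0.002, 1.0, 0.0, 0.005]
contact_force: [-0.1, 0.0, -1.5]
opening: 0.0505
```

Run:
```python
from h import *
go([.553,.2255,.16],0.0); lev(0)
s=snap("side"); zoom(s,230,130,160,120,5,"s8.png")
```

```text
tcp [ 0.5423 -0.1922  0.164 ] tilt [ 0.009 -0.005 -1.   ] yaw 0.001 q6 1.17 | az 0.001 then txyz [ 0.0106 -0.4177  0.002 ] F [-0.1  0.  -1.5] open 0.0505 t 13.325
rotvec to level/yaw [ 0.005  -0.0093  0.0008]
```

View pics/s8.png

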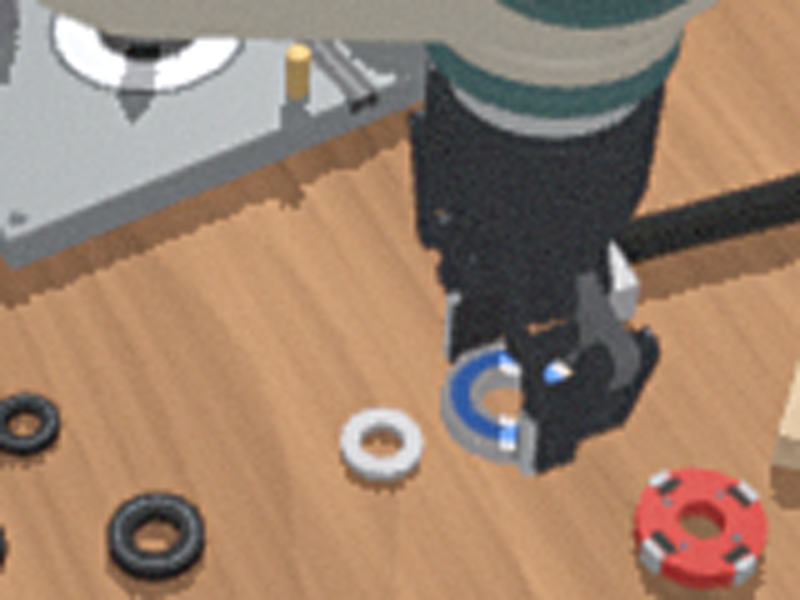

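Emit:
servo_tool([
  {"tx": 0.001,"ty": -0.0418,"tz": 0,"ax": 0,"ay": 0,"az": 0,"fingers": 40},
  {"tx": 0.001,"ty": -0.0418,"tz": 0,"ax": 0,"ay": 0,"az": 0,"fingers": 40},
  {"tx": 0.001,"ty": -0.0418,"tz": 0,"ax": 0,"ay": 0,"az": 0,"fingers": 40},
  {"tx": 0.001,"ty": -0.0418,"tz": 0,"ax": 0,"ay": 0,"az": 0,"fingers": 40},
  {"tx": 0.001,"ty": -0.0418,"tz": 0,"ax": 0,"ay": 0,"az": 0,"fingers": 40},
  {"tx": 0.001,"ty": -0.0418,"tz": 0,"ax": 0,"ay": 0,"az": 0,"fingers": 40},
  {"tx": 0.001,"ty": -0.0418,"tz": 0,"ax": 0,"ay": 0,"az": 0,"fingers": 40},
  {"tx": 0.001,"ty": -0.0418,"tz": 0,"ax": 0,"ay": 0,"az": 0,"fingers": 40},
  {"tx": 0.001,"ty": -0.0418,"tz": 0,"ax": 0,"ay": 0,"az": 0,"fingers": 40},
  {"tx": 0.001,"ty": -0.0418,"tz": 0,"ax": 0,"ay": 0,"az": 0,"fingers": 40},
])

```text
time: 14.62
position: [0.549, 0.2276, 0.1555]
eef_rot: [0.001, 1.0, 0.0, -0.002]
contact_force: [-0.2, 0.5, -0.6]
opening: 0.0512
```

Emit:
servo_tool([
  {"tx": 0,"ty": 0,"tz": 0.02,"ax": 0,"ay": 0,"az": 0,"fingers": 40},
  {"tx": 0,"ty": 0,"tz": 0.02,"ax": 0,"ay": 0,"az": 0,"fingers": 40},
  {"tx": 0,"ty": 0,"tz": 0,"ax": 0,"ay": 0,"az": 0,"fingers": 40},
  {"tx": 0,"ty": 0,"tz": 0,"ax": 0,"ay": 0,"az": 0,"fingers": 40},
  {"tx": 0,"ty": 0,"tz": 0,"ax": 0,"ay": 0,"az": 0,"fingers": 40},
])

```text
time: 15.25
position: [0.5504, 0.2265, 0.1183]
eef_rot: [0.0, 1.0, 0.0, 0.001]
contact_force: [0.2, -0.7, -1.2]
opening: 0.0506
```

Run:
```python
from h import *
go([.553,.2255,.105],0.0); lev(0)
s=snap("side"); zoom(s,190,60,150,110,5,"s9.png");t=snap("top");zoom(t,100,150,140,110,5,"t9.png")
```

```text
tcp [0.5504 0.2265 0.1183] tilt [ 0.001 -0.001 -1.   ] yaw 0.001 q6 1.9 | az 0.001 then txyz [0.0026 0.001  0.0133] F [ 0.2 -0.7 -1.2] open 0.0506 t 15.25
rotvec to level/yaw [ 0.0006 -0.0014  0.0006]
```

View pics/s9.png

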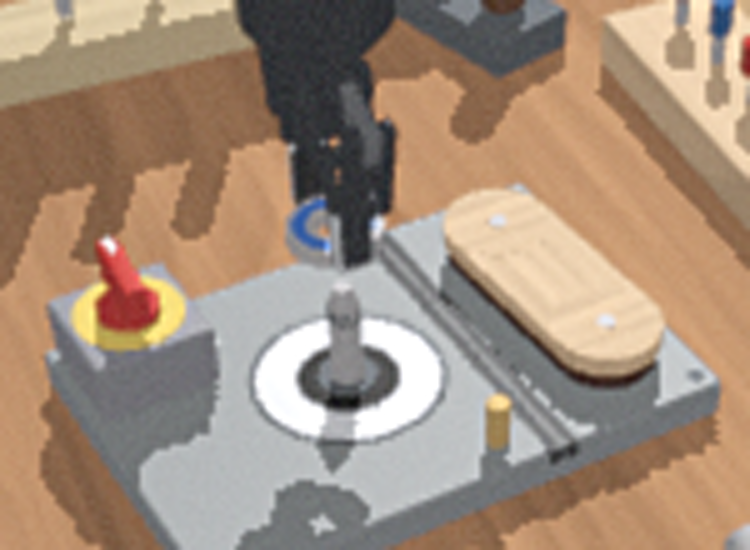

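View pics/t9.png

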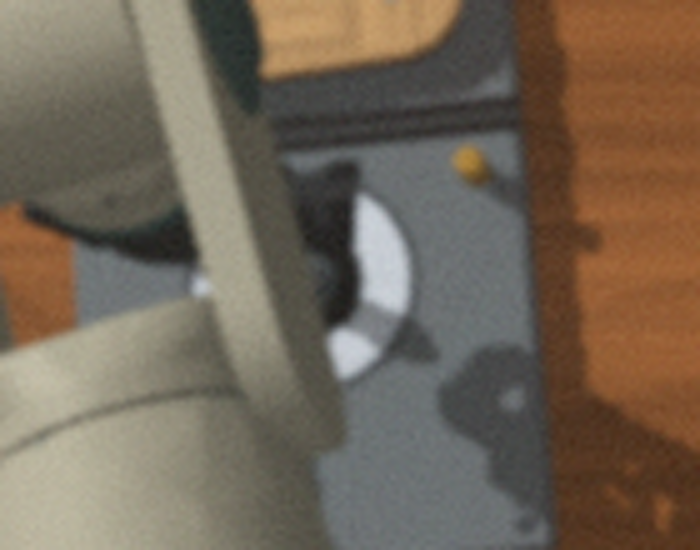

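Emit:
servo_tool([
  {"tx": 0.0025,"ty": 0,"tz": 0.013,"ax": 0,"ay": 0,"az": 0,"fingers": 40},
  {"tx": 0,"ty": 0,"tz": 0.01,"ax": 0,"ay": 0,"az": 0,"fingers": 40},
  {"tx": 0,"ty": 0,"tz": 0.01,"ax": 0,"ay": 0,"az": 0,"fingers": 40},
  {"tx": 0,"ty": 0,"tz": 0.005,"ax": 0,"ay": 0,"az": 0,"fingers": 40},
  {"tx": 0,"ty": 0,"tz": 0,"ax": 0,"ay": 0,"az": 0,"fingers": 40},
  {"tx": 0,"ty": 0,"tz": 0,"ax": 0,"ay": 0,"az": 0,"fingers": 40},
])

```text
time: 16.1
position: [0.5528, 0.2266, 0.0798]
eef_rot: [0.0, 1.0, 0.0, 0.0]
contact_force: [0.3, 0.2, -0.7]
opening: 0.0506
```

Run:
```python
from h import *
go([.553,.2265,.075],0.0); lev(0)
s=snap("side"); zoom(s,190,60,150,110,5,"s10.png")
```

```text
tcp [0.5528 0.2266 0.0798] tilt [ 0.001 -0.001 -1.   ] yaw 0.001 q6 1.9 | az 0.001 then txyz [0.0002 0.0001 0.0048] F [ 0.3  0.2 -0.7] open 0.0506 t 16.1
rotvec to level/yaw [ 0.0008 -0.0008  0.0008]
```

View pics/s10.png

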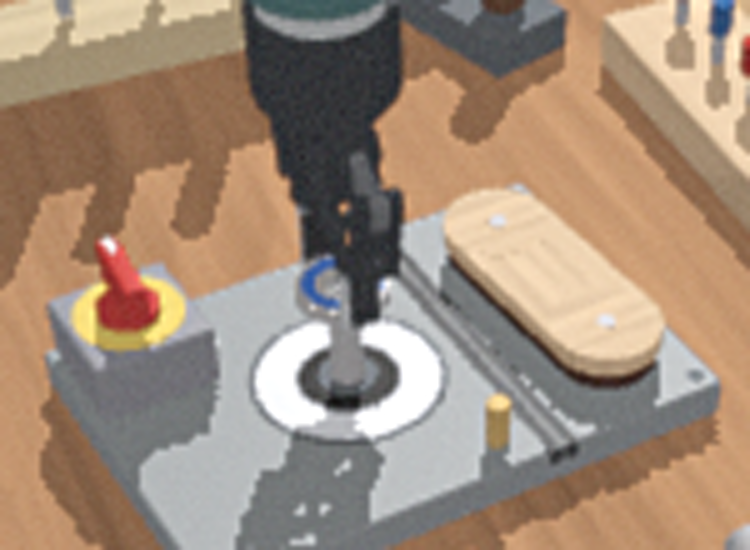

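Emit:
servo_tool([
  {"tx": 0,"ty": 0,"tz": 0.006,"ax": 0,"ay": 0,"az": 0,"fingers": 40},
  {"tx": 0,"ty": 0,"tz": 0.006,"ax": 0,"ay": 0,"az": 0,"fingers": 40},
  {"tx": 0,"ty": 0,"tz": 0,"ax": 0,"ay": 0,"az": 0,"fingers": 40},
  {"tx": 0,"ty": 0,"tz": 0,"ax": 0,"ay": 0,"az": 0,"fingers": 40},
])

```text
time: 16.65
position: [0.5525, 0.2265, 0.0673]
eef_rot: [0.001, 1.0, 0.0, 0.0]
contact_force: [0.4, 0.3, -0.3]
opening: 0.051
```

Run:
```python
from h import *
go([.553,.2265,.04],0.0); lev(0); print(ctrl.state()["wrist_torque"])
```

```text
tcp [0.5525 0.2265 0.0673] tilt [ 0.    -0.001 -1.   ] yaw 0.001 q6 1.9 | az 0.001 then txyz [ 0.0005 -0.      0.0273] F [ 0.4  0.3 -0.3] open 0.051 t 16.65
rotvec to level/yaw [ 0.0011 -0.      0.0008]
[-0.02189627  0.01573418 -0.04658678]
```

Emit:
servo_tool([
  {"tx": 0,"ty": 0,"tz": 0.01,"ax": 0,"ay": 0,"az": 0,"fingers": 40},
  {"tx": 0,"ty": 0,"tz": 0.01,"ax": 0,"ay": 0,"az": 0,"fingers": 40},
  {"tx": 0,"ty": 0,"tz": 0.01,"ax": 0,"ay": 0,"az": 0,"fingers": 40},
  {"tx": 0,"ty": 0,"tz": 0.007,"ax": 0,"ay": 0,"az": 0,"fingers": 40},
  {"tx": 0,"ty": 0,"tz": 0,"ax": 0,"ay": 0,"az": 0,"fingers": 40},
  {"tx": 0,"ty": 0,"tz": 0,"ax": 0,"ay": 0,"az": 0,"fingers": 40},
])

```text
time: 17.4
position: [0.5527, 0.2265, 0.0306]
eef_rot: [0.0, 1.0, 0.0, 0.0]
contact_force: [0.0, -0.2, 0.1]
opening: 0.0511
```

Run:
```python
from h import *
go([.553,.2265,.03],0.0); lev(0); print(ctrl.state()["wrist_torque"])
```

```text
tcp [0.5527 0.2265 0.0306] tilt [ 0.001 -0.001 -1.   ] yaw 0.001 q6 1.9 | az 0.001 then txyz [0.0003 0.     0.0006] F [ 0.  -0.2  0.1] open 0.0511 t 17.4
rotvec to level/yaw [ 0.0009 -0.0006  0.0008]
[-0.02202899 -0.00390627  0.02758572]
```

Emit:
servo_tool([
  {"tx": 0,"ty": 0,"tz": 0.002,"ax": 0,"ay": 0,"az": 0,"fingers": 40},
  {"tx": 0,"ty": 0,"tz": 0,"ax": 0,"ay": 0,"az": 0,"fingers": 75},
  {"tx": 0,"ty": 0,"tz": 0,"ax": 0,"ay": 0,"az": 0,"fingers": 75},
  {"tx": 0,"ty": 0,"tz": 0,"ax": 0,"ay": 0,"az": 0,"fingers": 75},
  {"tx": 0,"ty": 0,"tz": -0.02,"ax": 0,"ay": 0,"az": 0,"fingers": 75},
  {"tx": 0,"ty": 0,"tz": -0.05,"ax": 0,"ay": 0,"az": 0,"fingers": 75},
  {"tx": 0,"ty": 0,"tz": -0.06,"ax": 0,"ay": 0,"az": 0,"fingers": 90},
  {"tx": 0,"ty": 0,"tz": -0.05,"ax": 0,"ay": 0,"az": 0,"fingers": 90},
  {"tx": 0,"ty": 0,"tz": 0,"ax": 0,"ay": 0,"az": 0,"fingers": 90},
])

```text
time: 18.52
position: [0.5543, 0.2273, 0.2159]
eef_rot: [-0.001, 1.0, 0.0, 0.006]
contact_force: [-0.4, 0.6, 0.9]
opening: 0.0769
```

Run:
```python
from h import *
go([.6615,-.185,.2],0.0); lev(0)
t,s=rings(); zoom(s,190,80,160,110,5,"s11.png"); zoom(s,300,190,120,90,6,"s11b.png")
```

```text
tcp [0.5543 0.2273 0.2159] tilt [ 0.011  0.003 -1.   ] yaw 0.001 q6 1.9 | az 0.001 then txyz [0.107  0.4123 0.016 ] F [-0.4  0.6  0.9] open 0.0769 t 18.525
rotvec to level/yaw [-0.0028 -0.0113  0.0008]
cutter top [329.2 165. ] [22.9 23.6] 341.5 [ 0.6624 -0.1846  0.012 ]
steel top [377.7 259.2] [15.3 16.5] 182.5 [ 0.4303 -0.2978  0.006 ]
steel top [300.5 208. ] [14.9 15.4] 169.0 [ 0.5548 -0.1133  0.006 ]
steel top [261.2 150.3] [11.  46.6] 279.0 [ 0.7016 -0.0157  0.006 ]
steel side [402.3 335.4] [6.2 7.2] 41.5 [ 0.5963 -0.4097  0.006 ]
steel side [298.8 317.8] [19.5 19.9] 285.5 [ 0.4298 -0.2968  0.006 ]
steel side [314.5 229.8] [15.1 16.9] 182.0 [ 0.5544 -0.1176  0.006 ]
steel side [347.5 182.9] [15.7 26.8] 250.5 [ 0.698  -0.0195  0.006 ]
steel side [246.2 161.4] [28.4 51.7] 100.5 [0.4882 0.1607 0.006 ]
black top [276.9 291.4] [13.2 13.9] 128.5 [ 0.3529 -0.0567  0.008 ]
black top [252.5 271.3] [13.  14.6] 137.0 [0.3999 0.0016 0.008 ]
black top [289.1 258.1] [17.9 18.3] 237.0 [ 0.4317 -0.0855  0.008 ]
black top [263.6 136.6] [ 9.2 20. ] 94.5 [ 0.7371 -0.0212  0.008 ]
black side [259.8 237.9] [15.  18.6] 76.5 [ 0.4293 -0.0883  0.008 ]
black side [234.4 214.5] [11.5 13.8] 110.5 [ 3.987e-01 -3.000e-04  8.000e-03]
black side [352.4 185. ] [ 9.5 10.8] 90.0 [ 0.7045 -0.0324  0.008 ]
```

View pics/s11.png

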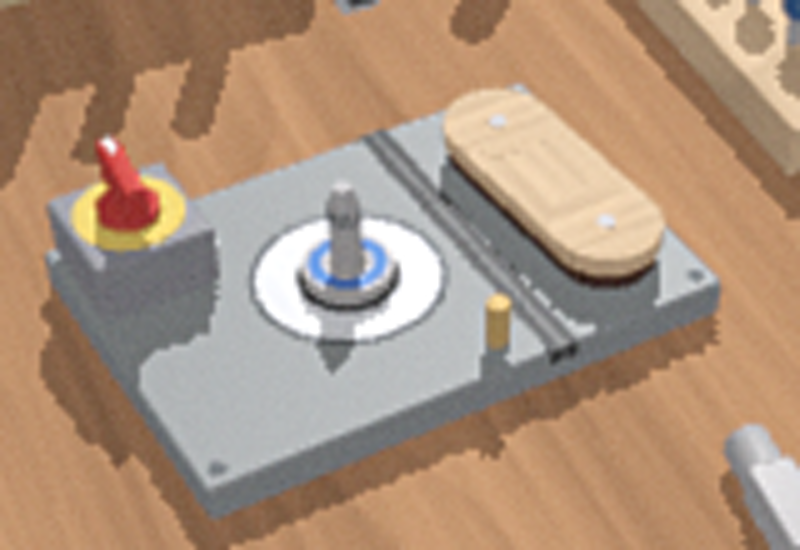

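View pics/s11b.png

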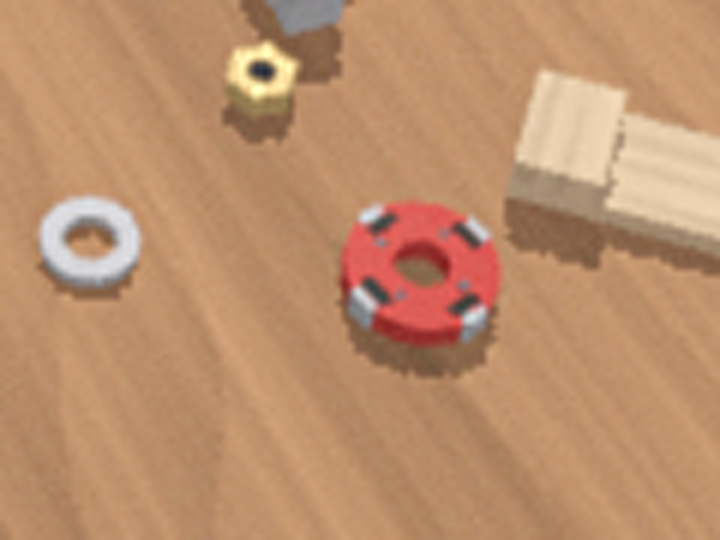

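Emit:
servo_tool([
  {"tx": 0.0107,"ty": 0.0415,"tz": 0,"ax": -0.001,"ay": -0.005,"az": 0,"fingers": 100},
  {"tx": 0.0107,"ty": 0.0412,"tz": 0,"ax": 0,"ay": 0,"az": 0,"fingers": 100},
  {"tx": 0.0107,"ty": 0.0412,"tz": 0,"ax": 0,"ay": 0,"az": 0,"fingers": 100},
  {"tx": 0.0107,"ty": 0.0412,"tz": 0,"ax": 0,"ay": 0,"az": 0,"fingers": 100},
  {"tx": 0.0107,"ty": 0.0412,"tz": 0,"ax": 0,"ay": 0,"az": 0,"fingers": 100},
  {"tx": 0.0107,"ty": 0.0412,"tz": 0,"ax": 0,"ay": 0,"az": 0,"fingers": 100},
  {"tx": 0.0107,"ty": 0.0412,"tz": 0,"ax": 0,"ay": 0,"az": 0,"fingers": 100},
  {"tx": 0.0107,"ty": 0.0412,"tz": 0,"ax": 0,"ay": 0,"az": 0,"fingers": 100},
  {"tx": 0.0107,"ty": 0.0412,"tz": 0,"ax": 0,"ay": 0,"az": 0,"fingers": 100},
  {"tx": 0.0107,"ty": 0.0412,"tz": 0,"ax": 0,"ay": 0,"az": 0,"fingers": 100},
])

```text
time: 19.88
position: [0.6594, -0.1867, 0.2066]
eef_rot: [0.0, 1.0, 0.0, -0.004]
contact_force: [0.3, 0.1, 0.3]
opening: 0.0853
```

Emit:
servo_tool([
  {"tx": 0,"ty": 0,"tz": 0.025,"ax": 0,"ay": 0,"az": -0.15,"fingers": 100},
  {"tx": 0,"ty": 0,"tz": 0.025,"ax": 0,"ay": 0,"az": -0.15,"fingers": 100},
  {"tx": 0,"ty": 0,"tz": 0.025,"ax": 0,"ay": 0,"az": -0.15,"fingers": 100},
  {"tx": 0,"ty": 0,"tz": 0.025,"ax": 0,"ay": 0,"az": -0.15,"fingers": 100},
  {"tx": 0,"ty": 0,"tz": 0.025,"ax": 0,"ay": 0,"az": -0.15,"fingers": 100},
  {"tx": 0,"ty": 0,"tz": 0.025,"ax": 0,"ay": 0,"az": 0,"fingers": 100},
  {"tx": 0,"ty": 0,"tz": 0,"ax": 0,"ay": 0,"az": 0,"fingers": 100},
  {"tx": 0,"ty": 0,"tz": 0,"ax": 0,"ay": 0,"az": 0,"fingers": 100},
])

```text
time: 20.88
position: [0.6591, -0.1859, 0.0591]
eef_rot: [0.0, 0.93, 0.367, -0.003]
contact_force: [-0.5, -0.5, 1.3]
opening: 0.0854
```

Run:
```python
from h import *
go([.662,-.1845,.03],0.75); lev(0.75)
s=snap("side"); zoom(s,300,170,120,90,6,"s12.png")
print(onz(s,370.3,234,.012),proj(s,[.662,-.1845,.012]))
```

```text
tcp [ 0.6591 -0.1859  0.0591] tilt [-0.005 -0.002 -1.   ] yaw 0.751 q6 0.49 | az 0.001 then txyz [0.0032 0.001  0.0291] F [-0.5 -0.5  1.3] open 0.0854 t 20.875
rotvec to level/yaw [-0.0018  0.005   0.0006]
[ 0.66325242 -0.18380963  0.012     ] [369.98920601 234.40894569]
```

View pics/s12.png

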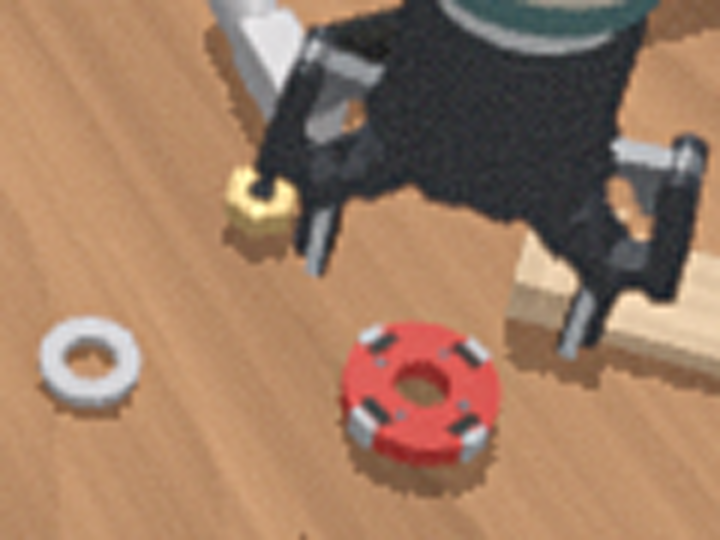

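Emit:
servo_tool([
  {"tx": 0.003,"ty": 0.001,"tz": 0.015,"ax": -0.001,"ay": 0.004,"az": 0,"fingers": 100},
  {"tx": 0,"ty": 0,"tz": 0.015,"ax": 0,"ay": 0,"az": 0,"fingers": 100},
  {"tx": 0,"ty": 0,"tz": 0.015,"ax": 0,"ay": 0,"az": 0,"fingers": 95},
  {"tx": 0,"ty": 0,"tz": 0.01,"ax": 0,"ay": 0,"az": 0,"fingers": 95},
  {"tx": 0,"ty": 0,"tz": 0,"ax": 0,"ay": 0,"az": 0,"fingers": 95},
  {"tx": 0,"ty": 0,"tz": 0,"ax": 0,"ay": 0,"az": 0,"fingers": 95},
  {"tx": 0,"ty": 0,"tz": 0,"ax": 0,"ay": 0,"az": 0,"fingers": 95},
  {"tx": 0,"ty": 0,"tz": 0,"ax": 0,"ay": 0,"az": 0,"fingers": 95},
])

```text
time: 21.92
position: [0.6621, -0.1847, 0.0042]
eef_rot: [0.0, 0.93, 0.367, -0.0]
contact_force: [0.3, -0.4, 0.4]
opening: 0.0814
```

Run:
```python
from h import *
go([.662,-.1845,-.001],0.75); lev(0.75)
s=snap("side"); zoom(s,300,170,120,90,6,"s13.png")
```

```text
tcp [ 0.6621 -0.1847  0.0042] tilt [-0. -0. -1.] yaw 0.751 q6 0.49 | az 0.001 then txyz [ 0.0001 -0.0002  0.0052] F [ 0.3 -0.4  0.4] open 0.0814 t 21.925
rotvec to level/yaw [-0.0001  0.0006  0.0008]
```

View pics/s13.png

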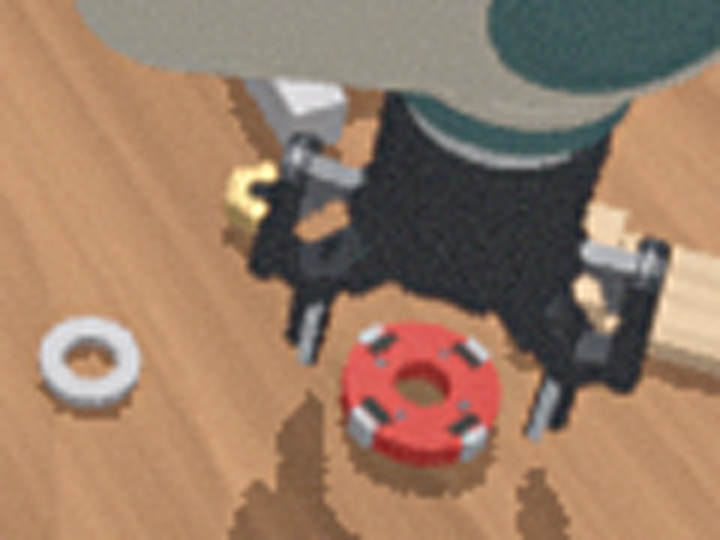

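Emit:
servo_tool([
  {"tx": 0,"ty": 0,"tz": 0.005,"ax": 0,"ay": 0,"az": 0,"fingers": 90},
  {"tx": 0,"ty": 0,"tz": 0,"ax": 0,"ay": 0,"az": 0,"fingers": 80},
  {"tx": 0,"ty": 0,"tz": 0,"ax": 0,"ay": 0,"az": 0,"fingers": 50},
  {"tx": 0,"ty": 0,"tz": 0,"ax": 0,"ay": 0,"az": 0,"fingers": 50},
  {"tx": 0,"ty": 0,"tz": 0,"ax": 0,"ay": 0,"az": 0,"fingers": 50},
  {"tx": 0,"ty": 0,"tz": 0,"ax": 0,"ay": 0,"az": 0,"fingers": 50},
], squeeze=40)

```text
time: 22.72
position: [0.662, -0.1847, -0.0009]
eef_rot: [-0.0, 0.93, 0.367, -0.0]
contact_force: [-0.8, 0.5, 4.1]
opening: 0.0563
```

Emit:
servo_tool([
  {"tx": 0,"ty": 0,"tz": -0.02,"ax": 0,"ay": 0,"az": 0,"fingers": 50},
  {"tx": 0,"ty": 0,"tz": -0.03,"ax": 0,"ay": 0,"az": 0,"fingers": 50},
  {"tx": 0,"ty": 0,"tz": -0.03,"ax": 0,"ay": 0,"az": 0.15,"fingers": 50},
  {"tx": 0,"ty": 0,"tz": -0.03,"ax": 0,"ay": 0,"az": 0.15,"fingers": 50},
  {"tx": 0,"ty": 0,"tz": -0.03,"ax": 0,"ay": 0,"az": 0.15,"fingers": 50},
  {"tx": 0,"ty": 0,"tz": -0.02,"ax": 0,"ay": 0,"az": 0.15,"fingers": 50},
  {"tx": 0,"ty": 0,"tz": 0,"ax": 0,"ay": 0,"az": 0.15,"fingers": 50},
  {"tx": 0,"ty": 0,"tz": 0,"ax": 0,"ay": 0,"az": 0,"fingers": 50},
])

```text
time: 23.72
position: [0.662, -0.1846, 0.1593]
eef_rot: [0.0, 1.0, 0.001, -0.0]
contact_force: [0.4, 0.6, -1.2]
opening: 0.0563
```

Run:
```python
from h import *
go([.5525,.2265,.16],0.0); lev(0)
s=snap("side"); zoom(s,270,130,140,105,6,"s14.png")
```

```text
tcp [ 0.662  -0.1846  0.1593] tilt [-0.001 -0.    -1.   ] yaw 0.002 q6 1.24 | az 0.002 then txyz [-0.1095 -0.4111 -0.0007] F [ 0.4  0.6 -1.2] open 0.0563 t 23.725
rotvec to level/yaw [0.0003 0.0009 0.0021]
```

View pics/s14.png

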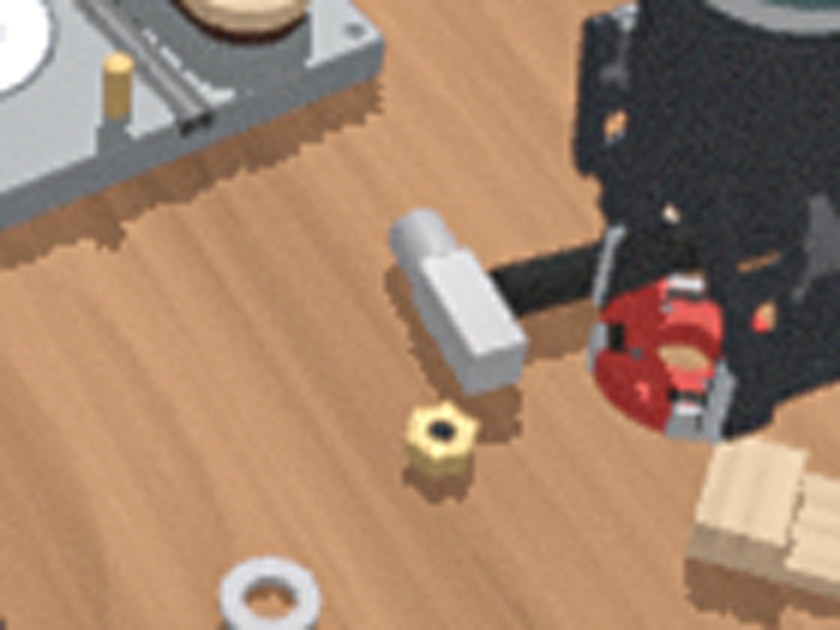

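Run:
```python
from h import *
s=snap("side");t=snap("top")
print(onz(s,270+684/6,130+350/6,.1715))
hs=hsv(s)
m=(((hs[...,0]<6)|(hs[...,0]>172))&(hs[...,1]>150)&(hs[...,2]>60)).astype(np.uint8)
for e,a in blobs(s,m,(350,160,410,210),10): print(e,a)
for X in ([.662,-.1846,.1715],[.632,-.1846,.1715],[.692,-.1846,.1715]): print((proj(s,X)-[270,130])*6)
zoom(t,270,100,120,120,5,"t14.png")
```

```text
[ 0.66281705 -0.186786    0.1715    ]
((379.07586669921875, 188.11427307128906), (20.491697311401367, 24.630531311035156), 16.09543800354004) 228.0
[678.22264669 346.23516485]
[599.80891245 374.21572451]
[755.11737231 318.79663666]
```

View pics/t14.png

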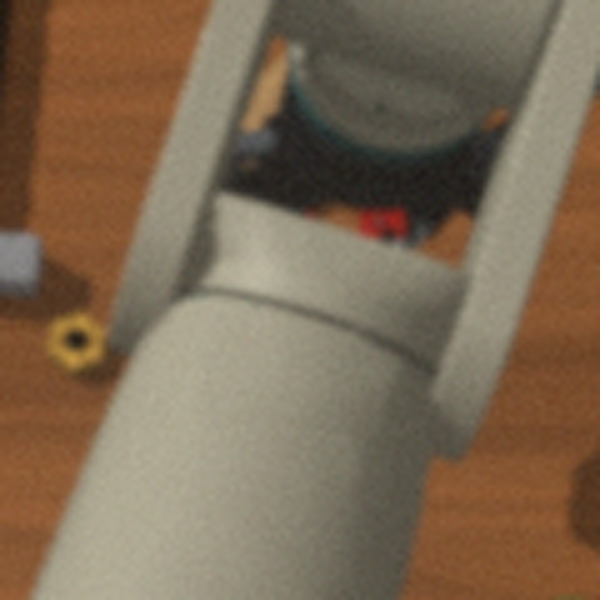

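Emit:
servo_tool([
  {"tx": -0.011,"ty": -0.0411,"tz": 0,"ax": 0,"ay": 0,"az": 0.002,"fingers": 50},
  {"tx": -0.011,"ty": -0.0411,"tz": 0,"ax": 0,"ay": 0,"az": 0,"fingers": 50},
  {"tx": -0.011,"ty": -0.0411,"tz": 0,"ax": 0,"ay": 0,"az": 0,"fingers": 50},
  {"tx": -0.011,"ty": -0.0411,"tz": 0,"ax": 0,"ay": 0,"az": 0,"fingers": 50},
  {"tx": -0.011,"ty": -0.0411,"tz": 0,"ax": 0,"ay": 0,"az": 0,"fingers": 50},
  {"tx": -0.011,"ty": -0.0411,"tz": 0,"ax": 0,"ay": 0,"az": 0,"fingers": 50},
  {"tx": -0.011,"ty": -0.0411,"tz": 0,"ax": 0,"ay": 0,"az": 0,"fingers": 50},
  {"tx": -0.011,"ty": -0.0411,"tz": 0,"ax": 0,"ay": 0,"az": 0,"fingers": 50},
  {"tx": -0.011,"ty": -0.0411,"tz": 0,"ax": 0,"ay": 0,"az": 0,"fingers": 50},
  {"tx": -0.011,"ty": -0.0411,"tz": 0,"ax": 0,"ay": 0,"az": 0,"fingers": 50},
])

```text
time: 25.12
position: [0.5518, 0.2277, 0.1586]
eef_rot: [0.0, 1.0, 0.0, -0.001]
contact_force: [0.6, 0.2, -2.8]
opening: 0.0559
```

Emit:
servo_tool([
  {"tx": 0,"ty": 0,"tz": 0.02,"ax": 0,"ay": 0,"az": 0,"fingers": 50},
  {"tx": 0,"ty": 0,"tz": 0.02,"ax": 0,"ay": 0,"az": 0,"fingers": 50},
  {"tx": 0,"ty": 0,"tz": 0,"ax": 0,"ay": 0,"az": 0,"fingers": 50},
  {"tx": 0,"ty": 0,"tz": 0,"ax": 0,"ay": 0,"az": 0,"fingers": 50},
  {"tx": 0,"ty": 0,"tz": 0,"ax": 0,"ay": 0,"az": 0,"fingers": 50},
  {"tx": 0,"ty": 0,"tz": 0,"ax": 0,"ay": 0,"az": 0,"fingers": 50},
])

```text
time: 25.88
position: [0.5527, 0.2265, 0.1195]
eef_rot: [-0.0, 1.0, -0.001, -0.0]
contact_force: [0.1, -0.0, -1.8]
opening: 0.0563
```

Run:
```python
from h import *
go([.5525,.2265,.08],0.0); lev(0)
s=snap("side"); zoom(s,190,60,150,110,5,"s15.png")
```

```text
tcp [0.5527 0.2265 0.1195] tilt [-0.  0. -1.] yaw -0.001 q6 1.9 | az -0.001 then txyz [-0.0002  0.      0.0395] F [ 0.1 -0.  -1.8] open 0.0563 t 25.875
rotvec to level/yaw [-0.0003  0.0002 -0.0012]
```

View pics/s15.png

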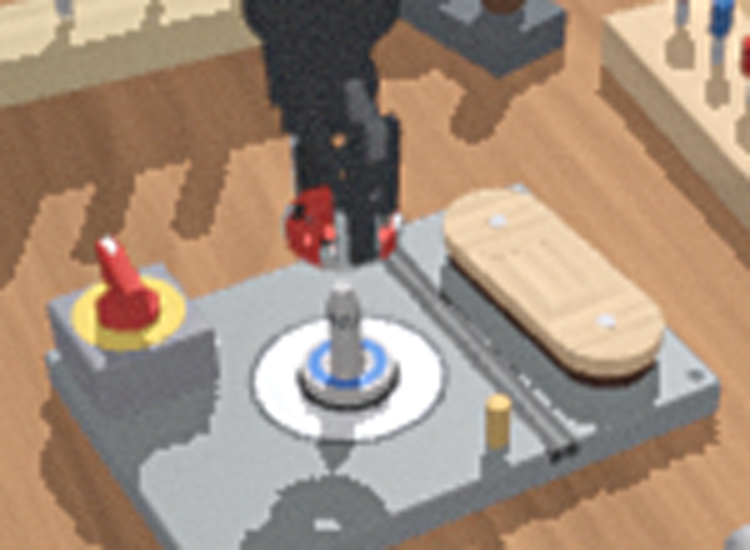

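Emit:
servo_tool([
  {"tx": 0,"ty": 0,"tz": 0.015,"ax": 0,"ay": 0,"az": 0,"fingers": 50},
  {"tx": 0,"ty": 0,"tz": 0.015,"ax": 0,"ay": 0,"az": 0,"fingers": 50},
  {"tx": 0,"ty": 0,"tz": 0.009,"ax": 0,"ay": 0,"az": 0,"fingers": 50},
  {"tx": 0,"ty": 0,"tz": 0,"ax": 0,"ay": 0,"az": 0,"fingers": 50},
  {"tx": 0,"ty": 0,"tz": 0.005,"ax": 0,"ay": 0,"az": 0,"fingers": 50},
  {"tx": 0,"ty": 0,"tz": 0,"ax": 0,"ay": 0,"az": 0,"fingers": 50},
  {"tx": 0,"ty": 0,"tz": 0,"ax": 0,"ay": 0,"az": 0,"fingers": 50},
])

```text
time: 26.8
position: [0.5523, 0.2266, 0.0748]
eef_rot: [-0.0, 1.0, -0.001, -0.001]
contact_force: [-1.3, -0.6, -2.8]
opening: 0.0562
```

Run:
```python
from h import *
go([.5525,.2265,.07],0.0); lev(0); print(ctrl.state()["wrist_torque"])
s=snap("side"); zoom(s,190,60,150,110,5,"s16.png")
```

```text
tcp [0.5523 0.2266 0.0748] tilt [-0.001  0.    -1.   ] yaw -0.001 q6 1.9 | az -0.001 then txyz [0.0002 0.0001 0.0048] F [-1.3 -0.6 -2.8] open 0.0562 t 26.8
rotvec to level/yaw [-0.      0.0015 -0.0012]
[-0.00025193  0.22202761 -0.01762761]
```

View pics/s16.png

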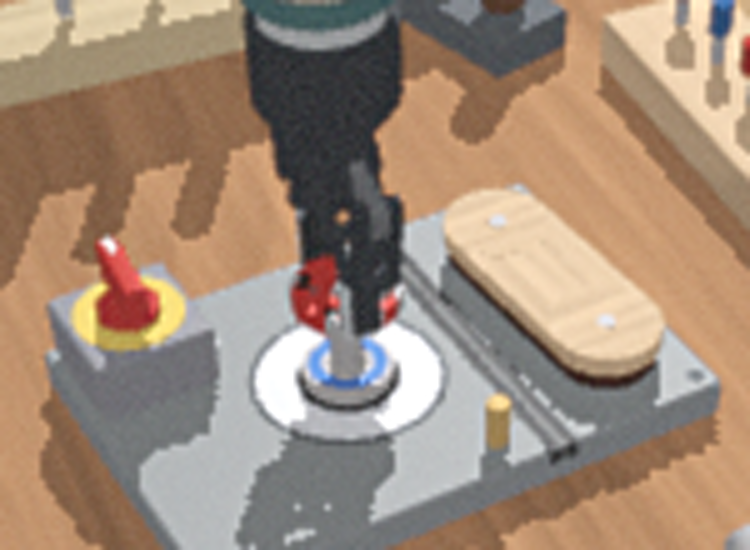

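Run:
```python
from h import *
s=snap("side"); zoom(s,235,100,50,45,14,"s17.png")
for X in ([.5525,.2265,.082],[.5525,.2565,.082],[.5525,.1965,.082],[.5225,.2265,.082],[.5825,.2265,.082],[.5525,.2265,.087]): print((proj(s,X)-[235,100])*14)
```

```text
[321.43533411 258.0559801 ]
[265.35038039 169.36341898]
[379.40719792 349.73249463]
[174.68868314 298.87807661]
[466.0880572  217.81637406]
[319.94802812 237.02827361]
```

View pics/s17.png

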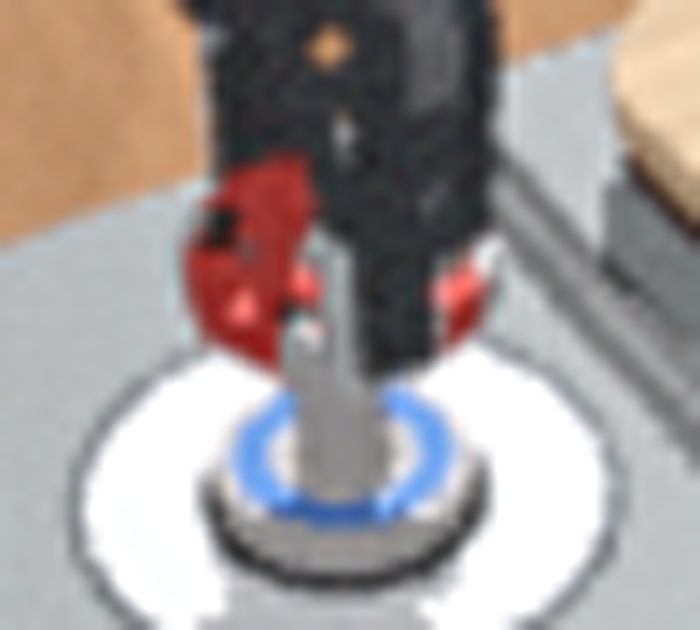

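Emit:
servo_tool([
  {"tx": -0.001,"ty": 0,"tz": 0.003,"ax": 0,"ay": 0,"az": 0,"fingers": 50},
  {"tx": 0,"ty": 0,"tz": 0.003,"ax": 0,"ay": 0,"az": 0,"fingers": 50},
  {"tx": 0,"ty": 0,"tz": 0,"ax": 0,"ay": 0,"az": 0,"fingers": 50},
  {"tx": 0,"ty": 0,"tz": 0,"ax": 0,"ay": 0,"az": 0,"fingers": 50},
])

```text
time: 27.4
position: [0.5514, 0.2265, 0.0688]
eef_rot: [0.0, 1.0, -0.001, -0.001]
contact_force: [-0.7, 0.1, -1.3]
opening: 0.0563
```

Run:
```python
from h import *
go([.5525,.2265,.07],0.0); lev(0); print(ctrl.state()["wrist_torque"])
```

```text
tcp [0.5514 0.2265 0.0688] tilt [-0.001 -0.    -1.   ] yaw -0.001 q6 1.9 | az -0.001 then txyz [ 0.0011 -0.     -0.0012] F [-0.7  0.1 -1.3] open 0.0563 t 27.4
rotvec to level/yaw [ 0.0001  0.0012 -0.0013]
[ 0.00291216  0.00567911 -0.025772  ]
```

Emit:
servo_tool([
  {"tx": 0,"ty": 0,"tz": 0.006,"ax": 0,"ay": 0,"az": 0,"fingers": 50},
  {"tx": 0,"ty": 0,"tz": 0.006,"ax": 0,"ay": 0,"az": 0,"fingers": 50},
  {"tx": 0,"ty": 0,"tz": 0.006,"ax": 0,"ay": 0,"az": 0,"fingers": 50},
  {"tx": 0,"ty": 0,"tz": 0.006,"ax": 0,"ay": 0,"az": 0,"fingers": 50},
  {"tx": 0,"ty": 0,"tz": 0,"ax": 0,"ay": 0,"az": 0,"fingers": 50},
  {"tx": 0,"ty": 0,"tz": 0,"ax": 0,"ay": 0,"az": 0,"fingers": 50},
])

```text
time: 28.15
position: [0.5514, 0.2266, 0.0449]
eef_rot: [-0.0, 1.0, -0.001, -0.0]
contact_force: [-0.5, -0.7, -1.4]
opening: 0.0567
```

Run:
```python
from h import *
go([.5525,.2265,.035],0.0); lev(0); print(ctrl.state()["wrist_torque"])
```

```text
tcp [0.5514 0.2266 0.0449] tilt [-0.001  0.    -1.   ] yaw -0.001 q6 1.9 | az -0.001 then txyz [0.0011 0.0001 0.0099] F [-0.5 -0.7 -1.4] open 0.0567 t 28.15
rotvec to level/yaw [-0.      0.001  -0.0012]
[ 0.00278514 -0.02234907  0.01084738]
```

Emit:
servo_tool([
  {"tx": 0,"ty": 0,"tz": 0.004,"ax": 0,"ay": 0,"az": 0,"fingers": 50},
  {"tx": 0,"ty": 0,"tz": 0.003,"ax": 0,"ay": 0,"az": 0,"fingers": 50},
  {"tx": 0,"ty": 0,"tz": 0.002,"ax": 0,"ay": 0,"az": 0,"fingers": 50},
  {"tx": 0,"ty": 0,"tz": 0,"ax": 0,"ay": 0,"az": 0,"fingers": 50},
  {"tx": 0,"ty": 0,"tz": 0,"ax": 0,"ay": 0,"az": 0,"fingers": 50},
])

```text
time: 28.78
position: [0.5513, 0.2265, 0.0358]
eef_rot: [0.0, 1.0, -0.001, -0.001]
contact_force: [-0.7, -0.0, -1.2]
opening: 0.0565
```

Run:
```python
from h import *
go([.5525,.2265,.035],0.0); lev(0); print(ctrl.state()["wrist_torque"])
```

```text
tcp [0.5513 0.2265 0.0358] tilt [-0.001 -0.    -1.   ] yaw -0.001 q6 1.9 | az -0.001 then txyz [0.0012 0.     0.0008] F [-0.7 -0.  -1.2] open 0.0565 t 28.775
rotvec to level/yaw [ 0.      0.0012 -0.0012]
[-0.02200592  0.00791159  0.05597466]
```

Emit:
servo_tool([
  {"tx": 0,"ty": 0,"tz": 0.0005,"ax": 0,"ay": 0,"az": 0,"fingers": 60},
  {"tx": 0,"ty": 0,"tz": 0,"ax": 0,"ay": 0,"az": 0,"fingers": 85},
  {"tx": 0,"ty": 0,"tz": 0,"ax": 0,"ay": 0,"az": 0,"fingers": 85},
  {"tx": 0,"ty": 0,"tz": 0,"ax": 0,"ay": 0,"az": 0,"fingers": 85},
  {"tx": 0,"ty": 0,"tz": -0.02,"ax": 0,"ay": 0,"az": 0,"fingers": 85},
  {"tx": 0,"ty": 0,"tz": -0.05,"ax": 0,"ay": 0,"az": 0,"fingers": 85},
  {"tx": 0,"ty": 0,"tz": -0.06,"ax": 0,"ay": 0,"az": 0,"fingers": 85},
  {"tx": 0,"ty": 0,"tz": -0.05,"ax": 0,"ay": 0,"az": 0,"fingers": 85},
  {"tx": 0,"ty": 0,"tz": 0,"ax": 0,"ay": 0,"az": 0,"fingers": 85},
])

```text
time: 29.9
position: [0.5533, 0.2272, 0.2229]
eef_rot: [-0.002, 1.0, -0.001, 0.005]
contact_force: [-0.5, -0.2, -0.2]
opening: 0.0725
```

Run:
```python
from h import *
go([.5545,-.1155,.2],0.0); lev(0)
t,s=rings(); zoom(s,190,80,160,110,5,"s18.png"); zoom(s,200,180,200,160,4,"s18b.png")
```

```text
tcp [0.5533 0.2272 0.2229] tilt [ 0.01   0.004 -1.   ] yaw -0.001 q6 1.9 | az -0.001 then txyz [0.0009 0.3427 0.0216] F [-0.5 -0.2 -0.2] open 0.0725 t 29.9
rotvec to level/yaw [-0.0038 -0.01   -0.0012]
steel top [377.7 259.2] [15.3 16.5] 181.5 [ 0.4303 -0.2978  0.006 ]
steel top [302.4 207.9] [14.8 15.3] 165.0 [ 0.5549 -0.118   0.006 ]
steel top [261.8 150.5] [10.8 45.5] 279.5 [ 0.7012 -0.0172  0.006 ]
steel side [402.3 335.4] [6.2 7.2] 41.5 [ 0.5963 -0.4097  0.006 ]
steel side [298.8 317.8] [19.5 19.9] 285.5 [ 0.4298 -0.2968  0.006 ]
steel side [314.5 229.8] [15.1 16.9] 182.0 [ 0.5544 -0.1176  0.006 ]
steel side [347.5 182.7] [15.3 27.6] 250.5 [ 0.6984 -0.0188  0.006 ]
steel side [246.2 161.4] [28.4 51.7] 100.5 [0.4882 0.1607 0.006 ]
black top [276.9 291.4] [13.1 14.1] 128.5 [ 0.353  -0.0568  0.008 ]
black top [252.7 271.4] [13.3 14.4] 136.5 [0.3997 0.0011 0.008 ]
black top [289.1 258.1] [17.9 18.5] 236.5 [ 0.4318 -0.0857  0.008 ]
black top [263.6 136.6] [ 8.7 21.3] 94.5 [ 0.737  -0.0213  0.008 ]
black side [259.8 238. ] [14.6 18.7] 61.0 [ 0.4291 -0.0886  0.008 ]
black side [234.5 214.7] [11.6 13.9] 110.5 [ 0.3987 -0.0009  0.008 ]
black side [360.3 177.4] [ 5.5 35.5] 89.0 [ 0.7365 -0.0176  0.008 ]
```

View pics/s18.png

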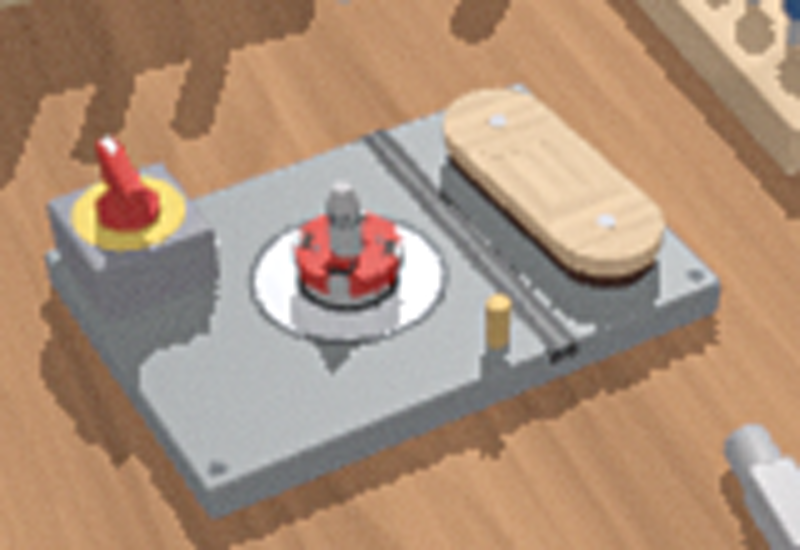

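View pics/s18b.png

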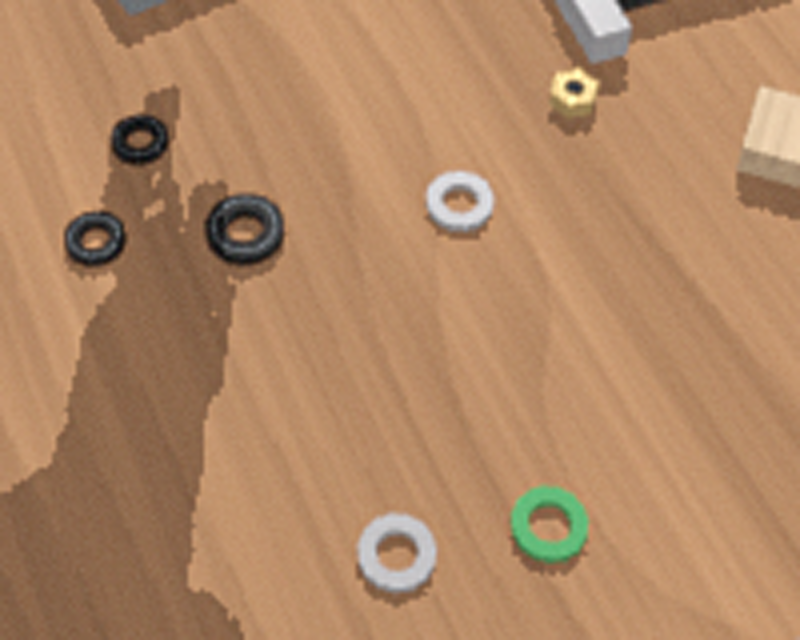

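Emit:
servo_tool([
  {"tx": 0,"ty": 0.043,"tz": 0,"ax": -0.001,"ay": -0.003,"az": -0.001,"fingers": 70},
  {"tx": 0,"ty": 0.043,"tz": 0.01,"ax": 0,"ay": 0,"az": 0,"fingers": 70},
  {"tx": 0,"ty": 0.043,"tz": 0.02,"ax": 0,"ay": 0,"az": 0,"fingers": 70},
  {"tx": 0,"ty": 0.043,"tz": 0.02,"ax": 0,"ay": 0,"az": 0,"fingers": 70},
  {"tx": 0,"ty": 0.043,"tz": 0.02,"ax": 0,"ay": 0,"az": 0,"fingers": 70},
  {"tx": 0,"ty": 0.043,"tz": 0.03,"ax": 0,"ay": 0,"az": 0,"fingers": 70},
  {"tx": 0,"ty": 0.043,"tz": 0.03,"ax": 0,"ay": 0,"az": 0,"fingers": 70},
  {"tx": 0.001,"ty": 0.044,"tz": 0.03,"ax": 0,"ay": 0,"az": 0,"fingers": 70},
  {"tx": 0,"ty": 0,"tz": 0.02,"ax": 0,"ay": 0,"az": 0,"fingers": 70},
])

```text
time: 31.12
position: [0.5495, -0.121, 0.0323]
eef_rot: [0.0, 1.0, -0.002, -0.005]
contact_force: [0.3, 0.2, -0.4]
opening: 0.0596
```

Emit:
servo_tool([
  {"tx": 0,"ty": 0,"tz": 0.005,"ax": 0,"ay": 0,"az": 0,"fingers": 70},
  {"tx": 0,"ty": 0,"tz": 0,"ax": 0,"ay": 0,"az": 0,"fingers": 70},
  {"tx": 0,"ty": 0,"tz": 0,"ax": 0,"ay": 0,"az": 0,"fingers": 70},
  {"tx": 0,"ty": 0,"tz": 0,"ax": 0,"ay": 0,"az": 0,"fingers": 70},
  {"tx": 0,"ty": 0,"tz": 0,"ax": 0,"ay": 0,"az": 0,"fingers": 70},
])

```text
time: 31.75
position: [0.5519, -0.1185, 0.0311]
eef_rot: [0.001, 1.0, 0.0, -0.002]
contact_force: [0.4, -0.4, -0.4]
opening: 0.0594
```

Run:
```python
from h import *
go([.5545,-.1177,.001],0.0); lev(0)
s=snap("side"); zoom(s,270,170,100,80,7,"s19.png")
```

```text
tcp [ 0.5519 -0.1185  0.0311] tilt [-0.004 -0.001 -1.   ] yaw 0.0 q6 1.3 | az 0.0 then txyz [ 0.0027 -0.0009  0.0301] F [ 0.4 -0.4 -0.4] open 0.0594 t 31.75
rotvec to level/yaw [0.0013 0.0035 0.0002]
```

View pics/s19.png

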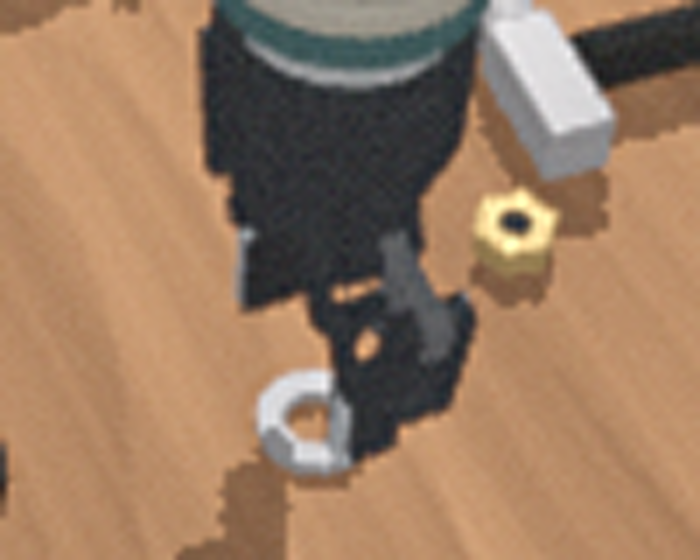

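Emit:
servo_tool([
  {"tx": 0.0025,"ty": -0.001,"tz": 0.015,"ax": 0.001,"ay": 0.003,"az": 0,"fingers": 70},
  {"tx": 0,"ty": 0,"tz": 0.01,"ax": 0,"ay": 0,"az": 0,"fingers": 70},
  {"tx": 0,"ty": 0,"tz": 0.004,"ax": 0,"ay": 0,"az": 0,"fingers": 70},
  {"tx": 0,"ty": 0,"tz": 0,"ax": 0,"ay": 0,"az": 0,"fingers": 65},
  {"tx": 0,"ty": 0,"tz": 0,"ax": 0,"ay": 0,"az": 0,"fingers": 65},
  {"tx": 0,"ty": 0,"tz": 0,"ax": 0,"ay": 0,"az": 0,"fingers": 65},
])

```text
time: 32.55
position: [0.5543, -0.1178, 0.0019]
eef_rot: [0.0, 1.0, -0.0, -0.0]
contact_force: [0.3, 0.1, 0.7]
opening: 0.0557
```

Run:
```python
from h import *
go([.5545,-.1177,.002],0.0); lev(0)
```

```text
tcp [ 0.5543 -0.1178  0.0019] tilt [-0.001 -0.    -1.   ] yaw -0.0 q6 1.3 | az -0.0 then txyz [ 0.0002 -0.0001 -0.0001] F [0.3 0.1 0.7] open 0.0557 t 32.55
rotvec to level/yaw [ 0.0003  0.0006 -0.0002]
```

Emit:
servo_tool([
  {"tx": 0,"ty": 0,"tz": 0,"ax": 0,"ay": 0,"az": 0,"fingers": 25},
  {"tx": 0,"ty": 0,"tz": 0,"ax": 0,"ay": 0,"az": 0,"fingers": 25},
  {"tx": 0,"ty": 0,"tz": 0,"ax": 0,"ay": 0,"az": 0,"fingers": 25},
  {"tx": 0,"ty": 0,"tz": 0,"ax": 0,"ay": 0,"az": 0,"fingers": 25},
], squeeze=25)

```text
time: 33.05
position: [0.5544, -0.1178, 0.0023]
eef_rot: [0.0, 1.0, -0.0, -0.0]
contact_force: [-1.4, 0.2, 5.5]
opening: 0.0361
```

Emit:
servo_tool([
  {"tx": 0,"ty": 0,"tz": -0.02,"ax": 0,"ay": 0,"az": 0,"fingers": 25},
  {"tx": 0,"ty": 0,"tz": -0.04,"ax": 0,"ay": 0,"az": 0,"fingers": 25},
  {"tx": 0,"ty": 0,"tz": -0.05,"ax": 0,"ay": 0,"az": 0,"fingers": 25},
  {"tx": 0,"ty": 0,"tz": -0.05,"ax": 0,"ay": 0,"az": 0,"fingers": 25},
  {"tx": 0,"ty": 0,"tz": 0,"ax": 0,"ay": 0,"az": 0,"fingers": 25},
])

```text
time: 33.67
position: [0.5564, -0.1183, 0.1681]
eef_rot: [0.001, 1.0, -0.0, 0.004]
contact_force: [0.5, -0.0, -1.0]
opening: 0.0358
```

Run:
```python
from h import *
go([.5522,.2265,.16],0.0); lev(0)
s=snap("side"); zoom(s,250,120,100,80,7,"s20.png")
```

```text
tcp [ 0.5564 -0.1183  0.1681] tilt [ 0.009 -0.003 -1.   ] yaw -0.0 q6 1.3 | az -0.0 then txyz [-0.0043 -0.3448  0.007 ] F [ 0.5 -0.  -1. ] open 0.0358 t 33.675
rotvec to level/yaw [ 0.003  -0.0089 -0.0001]
```

View pics/s20.png

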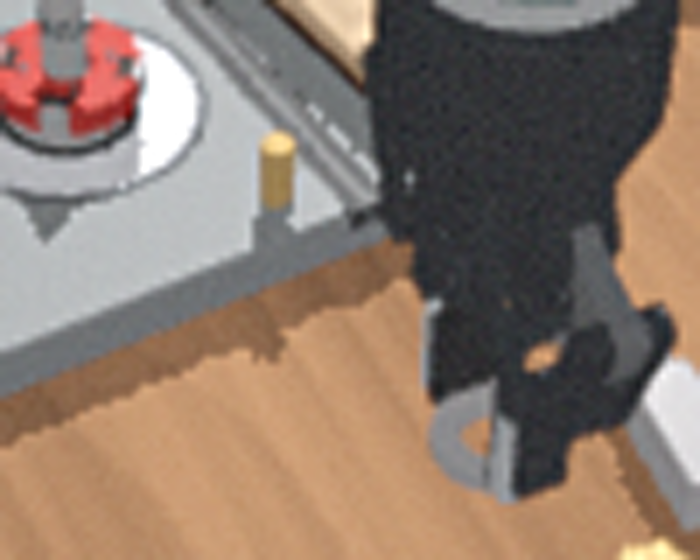

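Emit:
servo_tool([
  {"tx": -0.0005,"ty": -0.0431,"tz": 0,"ax": 0,"ay": 0,"az": 0,"fingers": 25},
  {"tx": 0,"ty": -0.0431,"tz": 0,"ax": 0,"ay": 0,"az": 0,"fingers": 25},
  {"tx": 0,"ty": -0.0431,"tz": 0,"ax": 0,"ay": 0,"az": 0,"fingers": 25},
  {"tx": -0.001,"ty": -0.0431,"tz": 0,"ax": 0,"ay": 0,"az": 0,"fingers": 25},
  {"tx": 0,"ty": -0.0431,"tz": 0,"ax": 0,"ay": 0,"az": 0,"fingers": 25},
  {"tx": 0,"ty": -0.0431,"tz": 0,"ax": 0,"ay": 0,"az": 0,"fingers": 25},
  {"tx": -0.0005,"ty": -0.0431,"tz": 0,"ax": 0,"ay": 0,"az": 0,"fingers": 25},
  {"tx": 0,"ty": -0.0431,"tz": 0,"ax": 0,"ay": 0,"az": 0,"fingers": 25},
])

```text
time: 34.72
position: [0.5514, 0.2282, 0.16]
eef_rot: [0.001, 1.0, -0.0, -0.002]
contact_force: [-0.2, 0.6, -0.5]
opening: 0.0357
```

Emit:
servo_tool([
  {"tx": 0,"ty": 0,"tz": 0.02,"ax": 0,"ay": 0,"az": 0,"fingers": 25},
  {"tx": 0,"ty": 0,"tz": 0.02,"ax": 0,"ay": 0,"az": 0,"fingers": 25},
  {"tx": 0,"ty": 0,"tz": 0,"ax": 0,"ay": 0,"az": 0,"fingers": 25},
  {"tx": 0,"ty": 0,"tz": 0,"ax": 0,"ay": 0,"az": 0,"fingers": 25},
  {"tx": 0,"ty": 0,"tz": 0,"ax": 0,"ay": 0,"az": 0,"fingers": 25},
  {"tx": 0,"ty": 0,"tz": 0,"ax": 0,"ay": 0,"az": 0,"fingers": 25},
])

```text
time: 35.48
position: [0.5525, 0.2271, 0.1223]
eef_rot: [-0.0, 1.0, -0.0, -0.0]
contact_force: [-0.1, -1.1, -0.5]
opening: 0.0358
```

Run:
```python
from h import *
go([.5523,.2265,.08],0.0); lev(0)
```

```text
tcp [0.5525 0.2271 0.1223] tilt [-0.  0. -1.] yaw -0.0 q6 1.9 | az -0.0 then txyz [-0.0002  0.0006  0.0423] F [-0.1 -1.1 -0.5] open 0.0358 t 35.475
rotvec to level/yaw [-0.0003  0.0002 -0.0004]
```

Emit:
servo_tool([
  {"tx": 0,"ty": 0.0005,"tz": 0.015,"ax": 0,"ay": 0,"az": 0,"fingers": 25},
  {"tx": 0,"ty": 0,"tz": 0.015,"ax": 0,"ay": 0,"az": 0,"fingers": 25},
  {"tx": 0,"ty": 0,"tz": 0.008,"ax": 0,"ay": 0,"az": 0,"fingers": 25},
  {"tx": 0,"ty": 0,"tz": 0,"ax": 0,"ay": 0,"az": 0,"fingers": 25},
  {"tx": 0,"ty": 0,"tz": 0.003,"ax": 0,"ay": 0,"az": 0,"fingers": 25},
  {"tx": 0,"ty": 0,"tz": 0.003,"ax": 0,"ay": 0,"az": 0,"fingers": 25},
  {"tx": 0,"ty": 0,"tz": 0.003,"ax": 0,"ay": 0,"az": 0,"fingers": 25},
  {"tx": 0,"ty": 0,"tz": 0,"ax": 0,"ay": 0,"az": 0,"fingers": 25},
  {"tx": 0,"ty": 0,"tz": 0,"ax": 0,"ay": 0,"az": 0,"fingers": 25},
])

```text
time: 36.6
position: [0.5522, 0.2266, 0.0746]
eef_rot: [-0.0, 1.0, -0.0, -0.001]
contact_force: [-0.5, -0.7, -1.5]
opening: 0.0358
```

Run:
```python
from h import *
go([.5523,.2265,.06],0.0); lev(0); print(ctrl.state()["wrist_torque"])
s=snap("side"); zoom(s,190,60,150,110,5,"s21.png")
```

```text
tcp [0.5522 0.2266 0.0746] tilt [-0.001  0.    -1.   ] yaw -0.0 q6 1.9 | az -0.0 then txyz [0.0001 0.0001 0.0146] F [-0.5 -0.7 -1.5] open 0.0358 t 36.6
rotvec to level/yaw [-0.      0.0012 -0.0002]
[-0.03850535  0.00768357 -0.01378923]
```

View pics/s21.png

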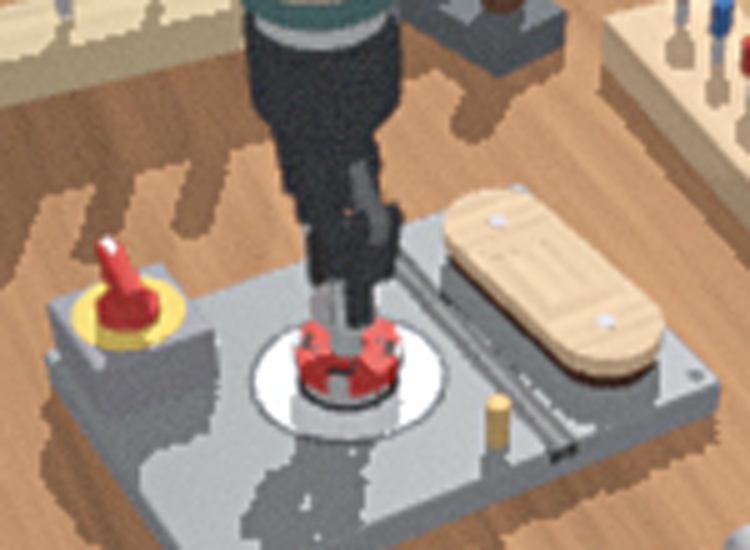

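Emit:
servo_tool([
  {"tx": 0,"ty": 0,"tz": 0.007,"ax": 0,"ay": 0,"az": 0,"fingers": 25},
  {"tx": 0,"ty": 0,"tz": 0.007,"ax": 0,"ay": 0,"az": 0,"fingers": 25},
  {"tx": 0,"ty": 0,"tz": 0.006,"ax": 0,"ay": 0,"az": 0,"fingers": 25},
  {"tx": 0,"ty": 0,"tz": 0,"ax": 0,"ay": 0,"az": 0,"fingers": 25},
  {"tx": 0,"ty": 0,"tz": 0,"ax": 0,"ay": 0,"az": 0,"fingers": 25},
])

```text
time: 37.28
position: [0.5523, 0.2266, 0.0546]
eef_rot: [0.0, 1.0, -0.0, -0.001]
contact_force: [-0.2, 0.8, -1.2]
opening: 0.036
```

Run:
```python
from h import *
go([.5523,.2265,.053],0.0); lev(0); print(ctrl.state()["wrist_torque"])
```

```text
tcp [0.5523 0.2266 0.0546] tilt [-0.001 -0.    -1.   ] yaw -0.0 q6 1.9 | az -0.0 then txyz [0.     0.0001 0.0016] F [-0.2  0.8 -1.2] open 0.036 t 37.275
rotvec to level/yaw [ 0.      0.0012 -0.0003]
[-0.02146364  0.0010527   0.00542984]
```

Emit:
servo_tool([
  {"tx": 0,"ty": 0,"tz": 0.0015,"ax": 0,"ay": 0,"az": 0,"fingers": 25},
  {"tx": 0,"ty": 0,"tz": 0,"ax": 0,"ay": 0,"az": 0,"fingers": 60},
  {"tx": 0,"ty": 0,"tz": 0,"ax": 0,"ay": 0,"az": 0,"fingers": 60},
  {"tx": 0,"ty": 0,"tz": 0,"ax": 0,"ay": 0,"az": 0,"fingers": 60},
  {"tx": 0,"ty": 0,"tz": -0.02,"ax": 0,"ay": 0,"az": 0,"fingers": 60},
  {"tx": 0,"ty": 0,"tz": -0.05,"ax": 0,"ay": 0,"az": 0,"fingers": 60},
  {"tx": 0,"ty": 0,"tz": -0.06,"ax": 0,"ay": 0,"az": 0,"fingers": 70},
  {"tx": 0,"ty": 0,"tz": -0.03,"ax": 0,"ay": 0,"az": 0,"fingers": 70},
  {"tx": 0,"ty": 0,"tz": 0,"ax": 0,"ay": 0,"az": 0,"fingers": 70},
])

```text
time: 38.4
position: [0.5536, 0.227, 0.218]
eef_rot: [-0.001, 1.0, -0.0, 0.003]
contact_force: [-0.1, 0.6, -0.2]
opening: 0.0601
```

Run:
```python
from h import *
go([.43,-.297,.2],0.0); lev(0)
t,s=rings(); zoom(s,190,80,160,110,5,"s22.png")
```

```text
tcp [0.5536 0.227  0.218 ] tilt [ 0.006  0.003 -1.   ] yaw -0.0 q6 1.9 | az -0.0 then txyz [-0.1237  0.5241  0.0159] F [-0.1  0.6 -0.2] open 0.0601 t 38.4
rotvec to level/yaw [-0.0026 -0.0062 -0.0002]
steel top [377.6 259.2] [15.2 16.5] 180.5 [ 0.4303 -0.2976  0.006 ]
steel top [261.1 150.5] [10.7 47. ] 283.0 [ 0.7013 -0.0154  0.006 ]
steel side [402.3 335.4] [6.2 7.2] 41.5 [ 0.5963 -0.4097  0.006 ]
steel side [298.8 317.8] [19.5 19.9] 285.5 [ 0.4298 -0.2968  0.006 ]
steel side [347.5 182.8] [15.5 27.3] 250.0 [ 0.6982 -0.0191  0.006 ]
steel side [226.8 191.1] [13.  19.4] 101.5 [0.4063 0.08   0.006 ]
black top [276.9 291.5] [12.9 13.9] 128.0 [ 0.3528 -0.0569  0.008 ]
black top [252.7 271.2] [13.3 14.4] 135.0 [0.4002 0.0011 0.008 ]
black top [289.3 258. ] [17.8 18.4] 238.5 [ 0.4319 -0.086   0.008 ]
black top [263.7 137. ] [ 8.8 21.5] 98.5 [ 0.736  -0.0216  0.008 ]
black side [259.8 238.1] [14.6 18.6] 70.5 [ 0.4291 -0.0887  0.008 ]
black side [234.6 214.6] [11.4 13.7] 107.0 [ 0.3991 -0.0008  0.008 ]
black side [360.2 177.5] [ 5.8 35.3] 89.5 [ 0.7362 -0.0179  0.008 ]
```

View pics/s22.png

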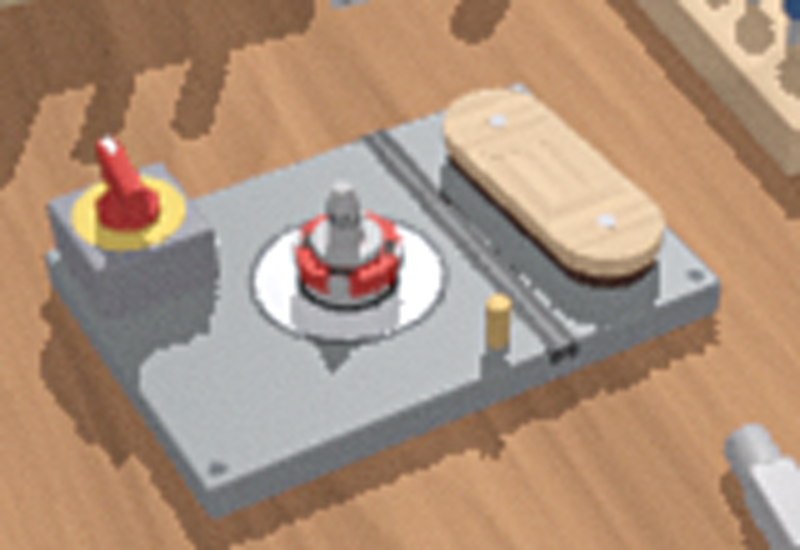

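Emit:
servo_tool([
  {"tx": -0.0125,"ty": 0.0525,"tz": 0,"ax": -0.001,"ay": -0.002,"az": 0,"fingers": 70},
  {"tx": -0.0125,"ty": 0.0525,"tz": 0,"ax": 0,"ay": 0,"az": 0,"fingers": 70},
  {"tx": -0.0125,"ty": 0.0525,"tz": 0,"ax": 0,"ay": 0,"az": 0,"fingers": 70},
  {"tx": -0.0125,"ty": 0.0525,"tz": 0,"ax": 0,"ay": 0,"az": 0,"fingers": 70},
  {"tx": -0.0125,"ty": 0.0525,"tz": 0.01,"ax": 0,"ay": 0,"az": 0,"fingers": 70},
  {"tx": -0.0125,"ty": 0.0525,"tz": 0.02,"ax": 0,"ay": 0,"az": 0,"fingers": 70},
  {"tx": -0.0125,"ty": 0.0525,"tz": 0.03,"ax": 0,"ay": 0,"az": 0,"fingers": 70},
  {"tx": -0.0125,"ty": 0.0525,"tz": 0.03,"ax": 0,"ay": 0,"az": 0,"fingers": 70},
  {"tx": -0.012,"ty": 0.0525,"tz": 0.03,"ax": 0,"ay": 0,"az": 0,"fingers": 70},
  {"tx": -0.012,"ty": 0.0525,"tz": 0.03,"ax": 0,"ay": 0,"az": 0,"fingers": 70},
])

```text
time: 39.75
position: [0.4261, -0.2994, 0.0614]
eef_rot: [-0.0, 1.0, -0.0, -0.003]
contact_force: [0.7, -0.4, -0.2]
opening: 0.0603
```

Emit:
servo_tool([
  {"tx": 0,"ty": 0,"tz": 0.03,"ax": 0,"ay": 0,"az": 0,"fingers": 70},
  {"tx": 0,"ty": 0,"tz": 0,"ax": 0,"ay": 0,"az": 0,"fingers": 70},
  {"tx": 0,"ty": 0,"tz": 0,"ax": 0,"ay": 0,"az": 0,"fingers": 70},
  {"tx": 0,"ty": 0,"tz": 0,"ax": 0,"ay": 0,"az": 0,"fingers": 70},
  {"tx": 0,"ty": 0,"tz": 0,"ax": 0,"ay": 0,"az": 0,"fingers": 70},
  {"tx": 0,"ty": 0,"tz": 0,"ax": 0,"ay": 0,"az": 0,"fingers": 70},
])

```text
time: 40.5
position: [0.4279, -0.2985, 0.0345]
eef_rot: [0.001, 1.0, 0.0, -0.001]
contact_force: [-0.6, -0.0, 0.1]
opening: 0.0597
```

Run:
```python
from h import *
go([.43,-.2972,.002],0.0); lev(0)
s=snap("side"); zoom(s,250,260,110,80,7,"s23.png")
```

```text
tcp [ 0.4279 -0.2985  0.0345] tilt [-0.003 -0.002 -1.   ] yaw 0.0 q6 0.89 | az 0.0 then txyz [ 0.0021 -0.0013  0.0324] F [-0.6 -0.   0.1] open 0.0597 t 40.5
rotvec to level/yaw [0.0016 0.0027 0.0003]
```

View pics/s23.png

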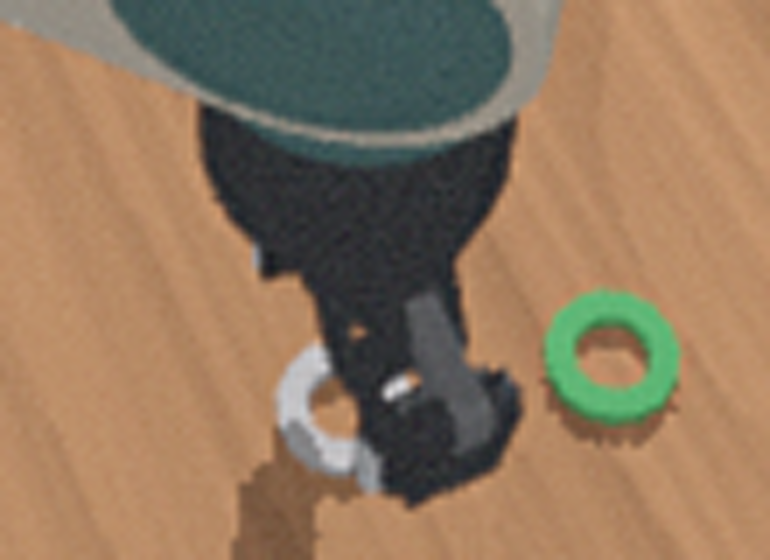

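Emit:
servo_tool([
  {"tx": 0.002,"ty": -0.001,"tz": 0.015,"ax": 0.001,"ay": 0.002,"az": 0,"fingers": 70},
  {"tx": 0,"ty": 0,"tz": 0.013,"ax": 0,"ay": 0,"az": 0,"fingers": 70},
  {"tx": 0,"ty": 0,"tz": 0.004,"ax": 0,"ay": 0,"az": 0,"fingers": 65},
  {"tx": 0,"ty": 0,"tz": 0,"ax": 0,"ay": 0,"az": 0,"fingers": 65},
  {"tx": 0,"ty": 0,"tz": 0,"ax": 0,"ay": 0,"az": 0,"fingers": 65},
  {"tx": 0,"ty": 0,"tz": 0,"ax": 0,"ay": 0,"az": 0,"fingers": 65},
])

```text
time: 41.3
position: [0.4298, -0.2978, 0.0024]
eef_rot: [0.0, 1.0, -0.0, -0.0]
contact_force: [-0.1, 1.0, -0.2]
opening: 0.0557
```

Run:
```python
from h import *
go([.43,-.2972,.002],0.0); lev(0)
```

```text
tcp [ 0.4298 -0.2978  0.0024] tilt [-0.001 -0.001 -1.   ] yaw -0.0 q6 0.9 | az -0.0 then txyz [ 0.0002 -0.0006  0.0004] F [-0.1  1.  -0.2] open 0.0557 t 41.3
rotvec to level/yaw [ 0.0006  0.0007 -0.0002]
```

Emit:
servo_tool([
  {"tx": 0,"ty": 0,"tz": 0,"ax": 0,"ay": 0,"az": 0,"fingers": 25},
  {"tx": 0,"ty": 0,"tz": 0,"ax": 0,"ay": 0,"az": 0,"fingers": 25},
  {"tx": 0,"ty": 0,"tz": 0,"ax": 0,"ay": 0,"az": 0,"fingers": 25},
  {"tx": 0,"ty": 0,"tz": 0,"ax": 0,"ay": 0,"az": 0,"fingers": 25},
  {"tx": 0,"ty": 0,"tz": -0.02,"ax": 0,"ay": 0,"az": 0,"fingers": 25},
  {"tx": 0,"ty": 0,"tz": -0.04,"ax": 0,"ay": 0,"az": 0,"fingers": 25},
  {"tx": 0,"ty": 0,"tz": -0.05,"ax": 0,"ay": 0,"az": 0,"fingers": 25},
  {"tx": 0,"ty": 0,"tz": -0.05,"ax": 0,"ay": 0,"az": 0,"fingers": 25},
  {"tx": 0,"ty": 0,"tz": 0,"ax": 0,"ay": 0,"az": 0,"fingers": 25},
  {"tx": 0,"ty": 0,"tz": 0,"ax": 0,"ay": 0,"az": 0,"fingers": 25},
], squeeze=25)

```text
time: 42.55
position: [0.4295, -0.2973, 0.161]
eef_rot: [-0.0, 1.0, -0.0, -0.001]
contact_force: [-0.1, -0.1, -0.6]
opening: 0.0357
```

Run:
```python
from h import *
go([.5522,.2265,.16],0.0); lev(0)
s=snap("side"); zoom(s,250,200,120,100,6,"s24.png")
```

```text
tcp [ 0.4295 -0.2973  0.161 ] tilt [-0.002  0.001 -1.   ] yaw -0.0 q6 0.9 | az -0.0 then txyz [ 0.1227 -0.5238  0.0011] F [-0.1 -0.1 -0.6] open 0.0357 t 42.55
rotvec to level/yaw [-0.0007  0.0022 -0.0002]
```

View pics/s24.png

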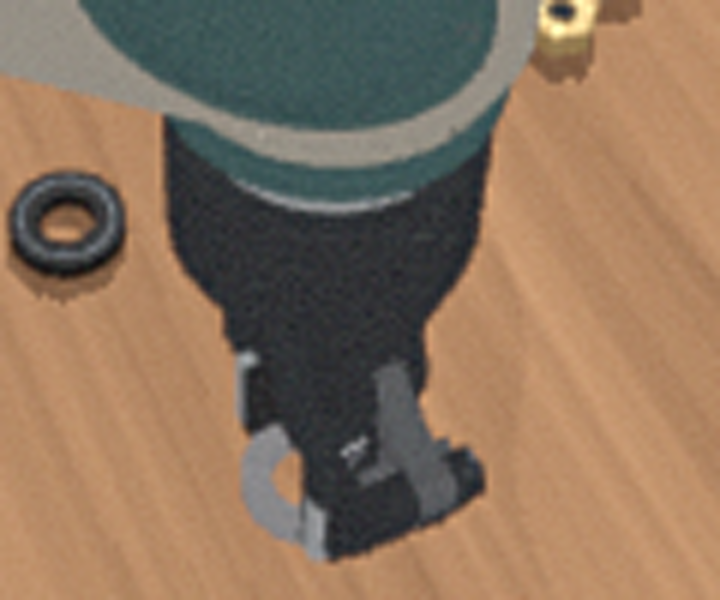

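Emit:
servo_tool([
  {"tx": 0.0123,"ty": -0.0524,"tz": 0,"ax": 0,"ay": 0.001,"az": 0,"fingers": 25},
  {"tx": 0.0123,"ty": -0.0524,"tz": 0,"ax": 0,"ay": 0,"az": 0,"fingers": 25},
  {"tx": 0.0123,"ty": -0.0524,"tz": 0,"ax": 0,"ay": 0,"az": 0,"fingers": 25},
  {"tx": 0.0123,"ty": -0.0524,"tz": 0,"ax": 0,"ay": 0,"az": 0,"fingers": 25},
  {"tx": 0.0123,"ty": -0.0524,"tz": 0,"ax": 0,"ay": 0,"az": 0,"fingers": 25},
  {"tx": 0.0123,"ty": -0.0524,"tz": 0,"ax": 0,"ay": 0,"az": 0,"fingers": 25},
  {"tx": 0.0123,"ty": -0.0524,"tz": 0,"ax": 0,"ay": 0,"az": 0,"fingers": 25},
  {"tx": 0.0123,"ty": -0.0524,"tz": 0,"ax": 0,"ay": 0,"az": 0,"fingers": 25},
  {"tx": 0.0123,"ty": -0.0524,"tz": 0,"ax": 0,"ay": 0,"az": 0,"fingers": 25},
  {"tx": 0.0123,"ty": -0.0524,"tz": 0,"ax": 0,"ay": 0,"az": 0,"fingers": 25},
])

```text
time: 43.85
position: [0.5524, 0.228, 0.1596]
eef_rot: [0.001, 1.0, -0.0, -0.002]
contact_force: [0.7, -0.5, -0.7]
opening: 0.0354
```

Emit:
servo_tool([
  {"tx": 0,"ty": 0,"tz": 0.02,"ax": 0,"ay": 0,"az": 0,"fingers": 25},
  {"tx": 0,"ty": 0,"tz": 0.02,"ax": 0,"ay": 0,"az": 0,"fingers": 25},
  {"tx": 0,"ty": 0,"tz": 0,"ax": 0,"ay": 0,"az": 0,"fingers": 25},
  {"tx": 0,"ty": 0,"tz": 0,"ax": 0,"ay": 0,"az": 0,"fingers": 25},
  {"tx": 0,"ty": 0,"tz": 0,"ax": 0,"ay": 0,"az": 0,"fingers": 25},
  {"tx": 0,"ty": 0,"tz": 0,"ax": 0,"ay": 0,"az": 0,"fingers": 25},
])

```text
time: 44.6
position: [0.5532, 0.2264, 0.1226]
eef_rot: [-0.0, 1.0, -0.0, 0.0]
contact_force: [-0.0, -0.4, 0.2]
opening: 0.0358
```

Run:
```python
from h import *
go([.5522,.2265,.08],0.0); lev(0)
```

```text
tcp [0.5532 0.2264 0.1226] tilt [ 0.001  0.    -1.   ] yaw -0.0 q6 1.9 | az -0.0 then txyz [-0.001  -0.0001  0.0426] F [-0.  -0.4  0.2] open 0.0358 t 44.6
rotvec to level/yaw [-0.0003 -0.0008 -0.0004]
```

Emit:
servo_tool([
  {"tx": -0.001,"ty": 0,"tz": 0.015,"ax": 0,"ay": 0,"az": 0,"fingers": 25},
  {"tx": 0,"ty": 0,"tz": 0.015,"ax": 0,"ay": 0,"az": 0,"fingers": 25},
  {"tx": 0,"ty": 0,"tz": 0.008,"ax": 0,"ay": 0,"az": 0,"fingers": 25},
  {"tx": 0,"ty": 0,"tz": 0,"ax": 0,"ay": 0,"az": 0,"fingers": 25},
  {"tx": 0,"ty": 0,"tz": 0.003,"ax": 0,"ay": 0,"az": 0,"fingers": 25},
  {"tx": 0,"ty": 0,"tz": 0.003,"ax": 0,"ay": 0,"az": 0,"fingers": 25},
  {"tx": 0,"ty": 0,"tz": 0.003,"ax": 0,"ay": 0,"az": 0,"fingers": 25},
  {"tx": 0,"ty": 0,"tz": 0,"ax": 0,"ay": 0,"az": 0,"fingers": 25},
  {"tx": 0,"ty": 0,"tz": 0,"ax": 0,"ay": 0,"az": 0,"fingers": 25},
])

```text
time: 45.72
position: [0.5519, 0.2264, 0.0749]
eef_rot: [0.0, 1.0, -0.0, -0.0]
contact_force: [0.1, 0.1, -0.4]
opening: 0.0356
```

Run:
```python
from h import *
go([.5523,.2265,.06],0.0); lev(0); print(ctrl.state()["wrist_torque"])
s=snap("side"); zoom(s,190,60,150,110,5,"s25.png")
```

```text
tcp [0.5519 0.2264 0.0749] tilt [-0. -0. -1.] yaw -0.0 q6 1.9 | az -0.0 then txyz [ 0.0004 -0.0001  0.0149] F [ 0.1  0.1 -0.4] open 0.0356 t 45.725
rotvec to level/yaw [ 0.      0.0002 -0.0002]
[-0.0296422  -0.00909317  0.00553307]
```

View pics/s25.png

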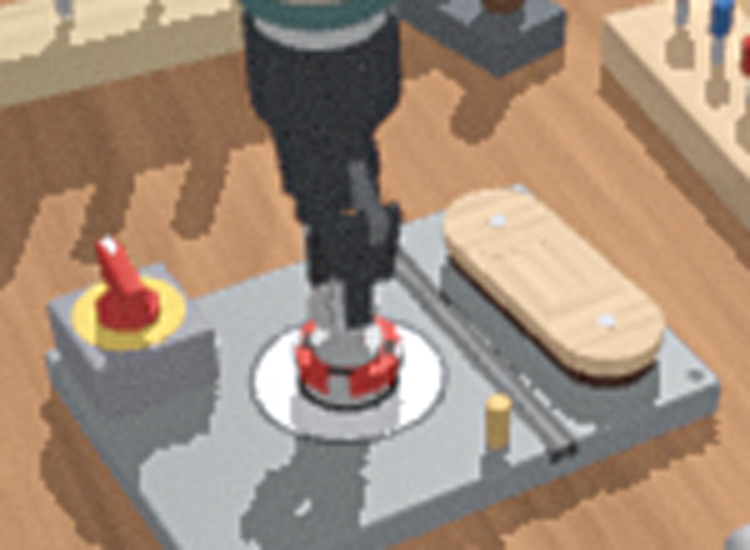

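Threaded. Stack top is now about 0.054, so release around TCP 0.059.

Emit:
servo_tool([
  {"tx": 0,"ty": 0,"tz": 0.006,"ax": 0,"ay": 0,"az": 0,"fingers": 25},
  {"tx": 0,"ty": 0,"tz": 0.006,"ax": 0,"ay": 0,"az": 0,"fingers": 25},
  {"tx": 0,"ty": 0,"tz": 0.004,"ax": 0,"ay": 0,"az": 0,"fingers": 25},
  {"tx": 0,"ty": 0,"tz": 0,"ax": 0,"ay": 0,"az": 0,"fingers": 25},
  {"tx": 0,"ty": 0,"tz": 0,"ax": 0,"ay": 0,"az": 0,"fingers": 25},
  {"tx": 0,"ty": 0,"tz": 0,"ax": 0,"ay": 0,"az": 0,"fingers": 60},
  {"tx": 0,"ty": 0,"tz": 0,"ax": 0,"ay": 0,"az": 0,"fingers": 60},
  {"tx": 0,"ty": 0,"tz": 0,"ax": 0,"ay": 0,"az": 0,"fingers": 60},
])

```text
time: 46.78
position: [0.5519, 0.2264, 0.0589]
eef_rot: [0.0, 1.0, -0.0, -0.0]
contact_force: [-0.0, -0.4, -0.1]
opening: 0.0514
```

Emit:
servo_tool([
  {"tx": 0,"ty": 0,"tz": -0.02,"ax": 0,"ay": 0,"az": 0,"fingers": 60},
  {"tx": 0,"ty": 0,"tz": -0.05,"ax": 0,"ay": 0,"az": 0,"fingers": 60},
  {"tx": 0,"ty": 0,"tz": -0.06,"ax": 0,"ay": 0,"az": 0,"fingers": 75},
  {"tx": 0,"ty": 0,"tz": -0.02,"ax": 0,"ay": 0,"az": 0,"fingers": 75},
  {"tx": 0,"ty": 0,"tz": 0,"ax": 0,"ay": 0,"az": 0,"fingers": 75},
])

```text
time: 47.4
position: [0.5528, 0.2267, 0.2125]
eef_rot: [-0.001, 1.0, -0.0, 0.003]
contact_force: [0.5, -0.4, -0.7]
opening: 0.0639
```

Run:
```python
from h import *
t,s=rings(); zoom(s,235,90,50,50,12,"s26.png"); zoom(s,200,180,200,160,4,"s26b.png")
go([.4315,-.0865,.2],0.0); lev(0)
print(onz(s,200+245/4,180+227/4,.008))
```

```text
steel top [261.7 150.5] [10.5 46.2] 275.5 [ 0.7011 -0.0169  0.006 ]
steel side [402.3 335.4] [6.2 7.2] 41.5 [ 0.5963 -0.4097  0.006 ]
steel side [347.3 182.2] [15.3 29. ] 249.0 [ 0.6985 -0.0173  0.006 ]
steel side [229.4 185.5] [6.  6.8] 102.5 [0.4184 0.0957 0.006 ]
black top [277.  291.4] [12.7 13.7] 124.5 [ 0.353  -0.0571  0.008 ]
black top [252.6 271.2] [13.3 14.5] 135.5 [0.4001 0.0012 0.008 ]
black top [289.2 258. ] [18.  18.4] 239.5 [ 0.432  -0.0858  0.008 ]
black top [263.8 137. ] [ 8.6 22.6] 94.5 [ 0.7361 -0.0218  0.008 ]
black side [259.8 237.9] [15.2 18.7] 72.5 [ 0.4293 -0.0882  0.008 ]
black side [234.6 214.7] [11.4 13.8] 107.0 [ 0.399 -0.001  0.008]
black side [360.2 177.5] [ 5.8 35.3] 89.5 [ 0.7362 -0.0179  0.008 ]
tcp [0.5516 0.2263 0.2082] tilt [-0.001 -0.    -1.   ] yaw -0.0 q6 1.9 | az -0.0 then txyz [-0.1201  0.3128  0.0085] F [ 0.1 -0.3 -1.2] open 0.0641 t 47.5
rotvec to level/yaw [ 0.0004  0.0013 -0.0002]
[ 0.43352189 -0.08666098  0.008     ]
```

View pics/s26.png

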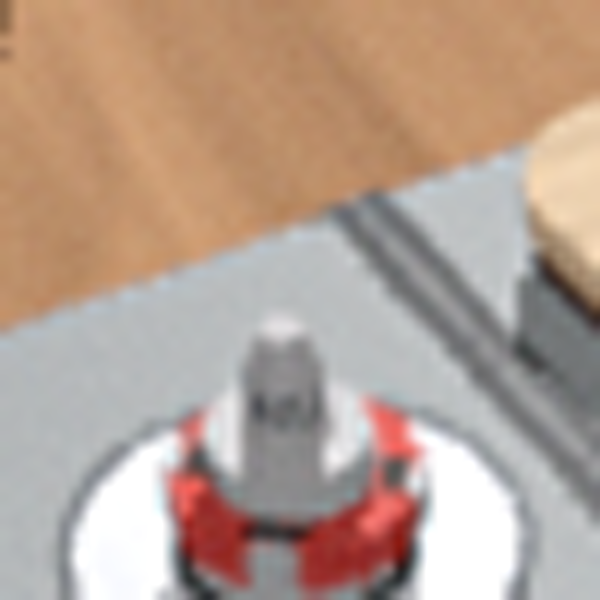

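View pics/s26b.png

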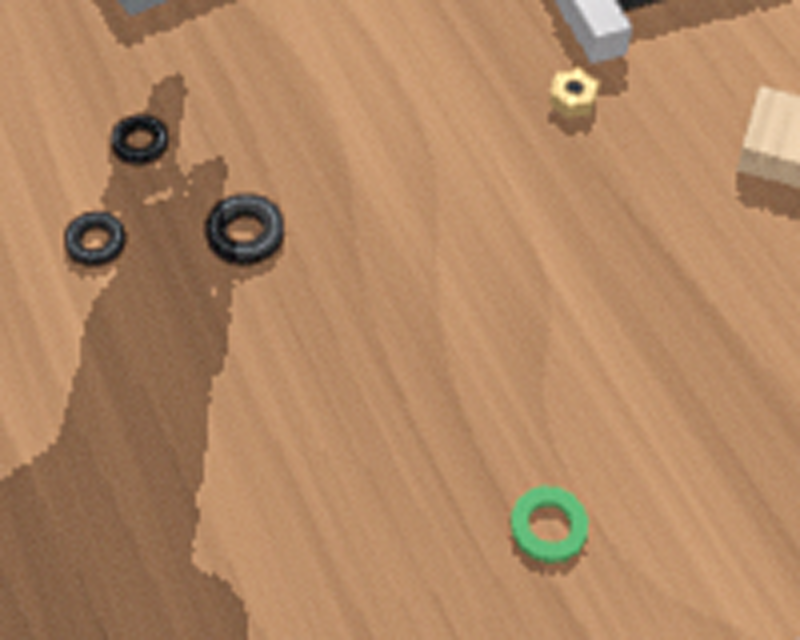

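Emit:
servo_tool([
  {"tx": -0.0149,"ty": 0.0391,"tz": 0,"ax": 0,"ay": 0,"az": 0,"fingers": 75},
  {"tx": -0.0149,"ty": 0.0391,"tz": 0.01,"ax": 0,"ay": 0,"az": 0,"fingers": 75},
  {"tx": -0.0149,"ty": 0.0391,"tz": 0.02,"ax": 0,"ay": 0,"az": 0,"fingers": 75},
  {"tx": -0.0149,"ty": 0.0391,"tz": 0.02,"ax": 0,"ay": 0,"az": 0,"fingers": 75},
  {"tx": -0.0149,"ty": 0.0391,"tz": 0.03,"ax": 0,"ay": 0,"az": 0,"fingers": 75},
  {"tx": -0.0149,"ty": 0.0391,"tz": 0.03,"ax": 0,"ay": 0,"az": 0,"fingers": 75},
  {"tx": -0.0149,"ty": 0.0391,"tz": 0.03,"ax": 0,"ay": 0,"az": 0,"fingers": 75},
  {"tx": -0.0149,"ty": 0.0391,"tz": 0.03,"ax": 0,"ay": 0,"az": 0,"fingers": 75},
])

```text
time: 48.5
position: [0.4307, -0.0872, 0.0365]
eef_rot: [-0.0, 1.0, -0.0, -0.002]
contact_force: [1.5, -1.1, 0.1]
opening: 0.0638
```

Emit:
servo_tool([
  {"tx": 0,"ty": 0,"tz": 0,"ax": 0,"ay": 0,"az": 0,"fingers": 75},
  {"tx": 0,"ty": 0,"tz": 0,"ax": 0,"ay": 0,"az": 0,"fingers": 75},
  {"tx": 0,"ty": 0,"tz": 0,"ax": 0,"ay": 0,"az": 0,"fingers": 75},
  {"tx": 0,"ty": 0,"tz": 0,"ax": 0,"ay": 0,"az": 0,"fingers": 75},
  {"tx": 0,"ty": 0,"tz": 0,"ax": 0,"ay": 0,"az": 0,"fingers": 75},
])

```text
time: 49.12
position: [0.4329, -0.086, 0.0392]
eef_rot: [0.0, 1.0, 0.0, 0.0]
contact_force: [-0.7, 1.0, -0.4]
opening: 0.0643
```

Run:
```python
from h import *
go([.4322,-.0864,.001],0.0); lev(0)
s=snap("side"); zoom(s,210,180,110,80,7,"s27.png")
```

```text
tcp [ 0.4329 -0.086   0.0392] tilt [ 0. -0. -1.] yaw 0.001 q6 1.29 | az 0.001 then txyz [-0.0007  0.0004  0.0382] F [-0.7  1.  -0.4] open 0.0643 t 49.125
rotvec to level/yaw [ 0.0002 -0.0002  0.0007]
```

View pics/s27.png

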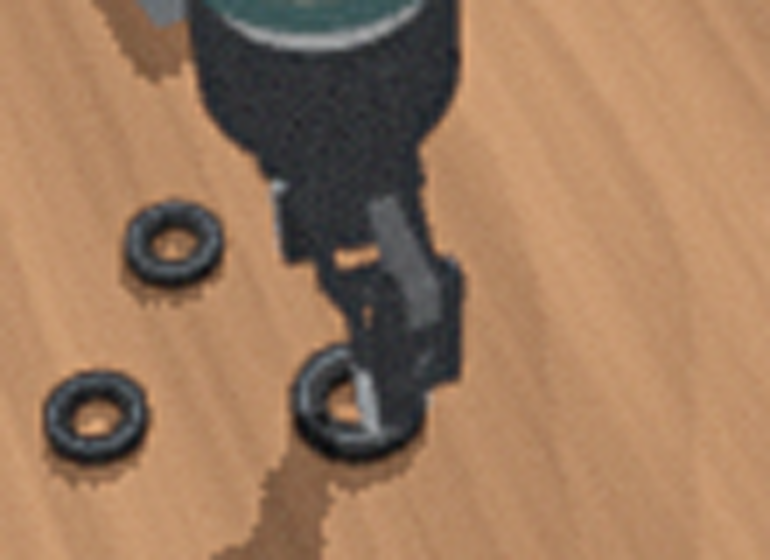

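Emit:
servo_tool([
  {"tx": -0.0006,"ty": 0.0004,"tz": 0.016,"ax": 0,"ay": 0,"az": 0,"fingers": 75},
  {"tx": 0,"ty": 0,"tz": 0.014,"ax": 0,"ay": 0,"az": 0,"fingers": 75},
  {"tx": 0,"ty": 0,"tz": 0.008,"ax": 0,"ay": 0,"az": 0,"fingers": 75},
  {"tx": 0,"ty": 0,"tz": 0,"ax": 0,"ay": 0,"az": 0,"fingers": 75},
  {"tx": 0,"ty": 0,"tz": 0,"ax": 0,"ay": 0,"az": 0,"fingers": 75},
  {"tx": 0,"ty": 0,"tz": 0,"ax": 0,"ay": 0,"az": 0,"fingers": 75},
])

```text
time: 49.92
position: [0.4324, -0.0869, 0.0014]
eef_rot: [0.0, 1.0, -0.0, 0.0]
contact_force: [-0.7, 0.4, -0.5]
opening: 0.064
```

Run:
```python
from h import *
go([.4322,-.0864,.001],0.0); lev(0)
```

```text
tcp [ 0.4324 -0.0869  0.0014] tilt [ 0.001 -0.    -1.   ] yaw -0.0 q6 1.29 | az -0.0 then txyz [-0.0002 -0.0005  0.0004] F [-0.7  0.4 -0.5] open 0.064 t 49.925
rotvec to level/yaw [ 0.0003 -0.0006 -0.0002]
```

Emit:
servo_tool([
  {"tx": 0,"ty": 0,"tz": 0,"ax": 0,"ay": 0,"az": 0,"fingers": 30},
  {"tx": 0,"ty": 0,"tz": 0,"ax": 0,"ay": 0,"az": 0,"fingers": 30},
  {"tx": 0,"ty": 0,"tz": 0,"ax": 0,"ay": 0,"az": 0,"fingers": 30},
  {"tx": 0,"ty": 0,"tz": 0,"ax": 0,"ay": 0,"az": 0,"fingers": 30},
  {"tx": 0,"ty": 0,"tz": -0.02,"ax": 0,"ay": 0,"az": 0,"fingers": 30},
  {"tx": 0,"ty": 0,"tz": -0.04,"ax": 0,"ay": 0,"az": 0,"fingers": 30},
  {"tx": 0,"ty": 0,"tz": -0.05,"ax": 0,"ay": 0,"az": 0,"fingers": 30},
  {"tx": 0,"ty": 0,"tz": -0.05,"ax": 0,"ay": 0,"az": 0,"fingers": 30},
  {"tx": 0,"ty": 0,"tz": 0,"ax": 0,"ay": 0,"az": 0,"fingers": 30},
  {"tx": 0,"ty": 0,"tz": 0,"ax": 0,"ay": 0,"az": 0,"fingers": 30},
], squeeze=30)

```text
time: 51.18
position: [0.4316, -0.0867, 0.16]
eef_rot: [-0.0, 1.0, -0.0, -0.001]
contact_force: [0.5, 0.6, -1.0]
opening: 0.0428
```

Run:
```python
from h import *
go([.5522,.2265,.16],0.0); lev(0)
s=snap("side"); zoom(s,200,130,120,100,6,"s28.png")
```

```text
tcp [ 0.4316 -0.0867  0.16  ] tilt [-0.002  0.    -1.   ] yaw -0.0 q6 1.29 | az -0.0 then txyz [ 1.206e-01 -3.132e-01 -1.000e-04] F [ 0.5  0.6 -1. ] open 0.0428 t 51.175
rotvec to level/yaw [-0.0002  0.0015 -0.0003]
```

View pics/s28.png

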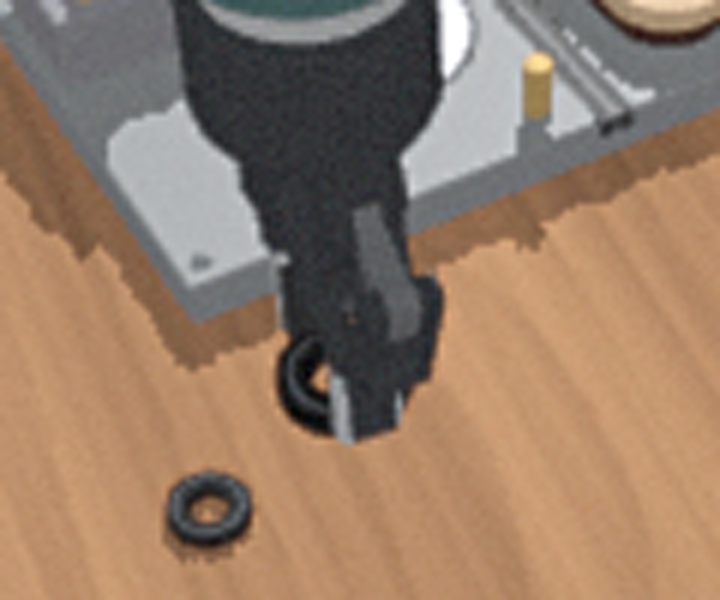

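Emit:
servo_tool([
  {"tx": 0.0151,"ty": -0.0391,"tz": 0,"ax": 0,"ay": 0.001,"az": 0,"fingers": 30},
  {"tx": 0.0151,"ty": -0.0391,"tz": 0,"ax": 0,"ay": 0,"az": 0,"fingers": 30},
  {"tx": 0.0151,"ty": -0.0391,"tz": 0,"ax": 0,"ay": 0,"az": 0,"fingers": 30},
  {"tx": 0.0151,"ty": -0.0391,"tz": 0,"ax": 0,"ay": 0,"az": 0,"fingers": 30},
  {"tx": 0.0151,"ty": -0.0391,"tz": 0,"ax": 0,"ay": 0,"az": 0,"fingers": 30},
  {"tx": 0.0151,"ty": -0.0391,"tz": 0,"ax": 0,"ay": 0,"az": 0,"fingers": 30},
  {"tx": 0.0151,"ty": -0.0391,"tz": 0,"ax": 0,"ay": 0,"az": 0,"fingers": 30},
  {"tx": 0.0151,"ty": -0.0391,"tz": 0,"ax": 0,"ay": 0,"az": 0,"fingers": 30},
  {"tx": 0,"ty": 0,"tz": 0,"ax": 0,"ay": 0,"az": 0,"fingers": 30},
])

```text
time: 52.35
position: [0.5522, 0.228, 0.1579]
eef_rot: [0.001, 1.0, 0.001, -0.002]
contact_force: [-0.6, -0.3, -0.2]
opening: 0.0425
```

Emit:
servo_tool([
  {"tx": 0,"ty": 0,"tz": 0.02,"ax": 0,"ay": 0,"az": 0,"fingers": 30},
  {"tx": 0,"ty": 0,"tz": 0.02,"ax": 0,"ay": 0,"az": 0,"fingers": 30},
  {"tx": 0,"ty": 0,"tz": 0,"ax": 0,"ay": 0,"az": 0,"fingers": 30},
  {"tx": 0,"ty": 0,"tz": 0,"ax": 0,"ay": 0,"az": 0,"fingers": 30},
  {"tx": 0,"ty": 0,"tz": 0,"ax": 0,"ay": 0,"az": 0,"fingers": 30},
  {"tx": 0,"ty": 0,"tz": 0,"ax": 0,"ay": 0,"az": 0,"fingers": 30},
])

```text
time: 53.1
position: [0.5532, 0.226, 0.1217]
eef_rot: [-0.0, 1.0, -0.0, 0.001]
contact_force: [0.6, -0.7, -1.6]
opening: 0.0422
```

Run:
```python
from h import *
go([.5522,.2265,.08],0.0); lev(0)
```

```text
tcp [0.5532 0.226  0.1217] tilt [ 0.002  0.    -1.   ] yaw -0.0 q6 1.9 | az -0.0 then txyz [-0.0011 -0.0005  0.0417] F [ 0.6 -0.7 -1.6] open 0.0422 t 53.1
rotvec to level/yaw [-0.0003 -0.0018 -0.0003]
```

Emit:
servo_tool([
  {"tx": -0.001,"ty": -0.0004,"tz": 0.015,"ax": 0,"ay": -0.001,"az": 0,"fingers": 30},
  {"tx": 0,"ty": 0,"tz": 0.015,"ax": 0,"ay": 0,"az": 0,"fingers": 30},
  {"tx": 0,"ty": 0,"tz": 0.008,"ax": 0,"ay": 0,"az": 0,"fingers": 30},
  {"tx": 0,"ty": 0,"tz": 0,"ax": 0,"ay": 0,"az": 0,"fingers": 30},
  {"tx": 0,"ty": 0,"tz": 0.003,"ax": 0,"ay": 0,"az": 0,"fingers": 30},
  {"tx": 0,"ty": 0,"tz": 0.003,"ax": 0,"ay": 0,"az": 0,"fingers": 30},
  {"tx": 0,"ty": 0,"tz": 0.003,"ax": 0,"ay": 0,"az": 0,"fingers": 30},
  {"tx": 0,"ty": 0,"tz": 0,"ax": 0,"ay": 0,"az": 0,"fingers": 30},
  {"tx": 0,"ty": 0,"tz": 0,"ax": 0,"ay": 0,"az": 0,"fingers": 30},
])

```text
time: 54.22
position: [0.552, 0.2264, 0.074]
eef_rot: [0.0, 1.0, -0.0, -0.0]
contact_force: [0.7, -0.1, -0.3]
opening: 0.0427
```

Run:
```python
from h import *
go([.5523,.2265,.06],0.0); lev(0); print(ctrl.state()["wrist_torque"])
s=snap("side"); zoom(s,190,60,150,110,5,"s29.png")
```

```text
tcp [0.552  0.2264 0.074 ] tilt [-0. -0. -1.] yaw -0.0 q6 1.9 | az -0.0 then txyz [ 0.0003 -0.0001  0.014 ] F [ 0.7 -0.1 -0.3] open 0.0427 t 54.225
rotvec to level/yaw [ 0.      0.0002 -0.0002]
[ 2.10587805e-02 -2.97021656e-02  5.68864742e-05]
```

View pics/s29.png

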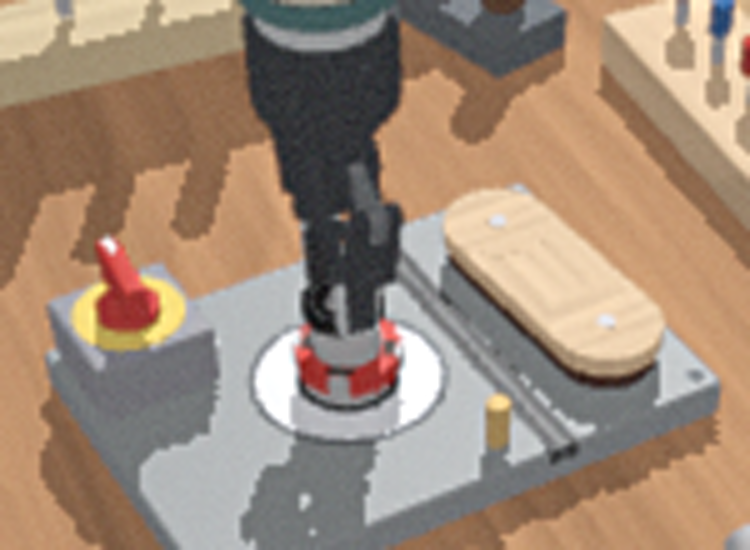

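Emit:
servo_tool([
  {"tx": 0,"ty": 0,"tz": 0.005,"ax": 0,"ay": 0,"az": 0,"fingers": 30},
  {"tx": 0,"ty": 0,"tz": 0.005,"ax": 0,"ay": 0,"az": 0,"fingers": 30},
  {"tx": 0,"ty": 0,"tz": 0,"ax": 0,"ay": 0,"az": 0,"fingers": 30},
  {"tx": 0,"ty": 0,"tz": 0,"ax": 0,"ay": 0,"az": 0,"fingers": 30},
  {"tx": 0,"ty": 0,"tz": 0,"ax": 0,"ay": 0,"az": 0,"fingers": 65},
  {"tx": 0,"ty": 0,"tz": 0,"ax": 0,"ay": 0,"az": 0,"fingers": 65},
  {"tx": 0,"ty": 0,"tz": 0,"ax": 0,"ay": 0,"az": 0,"fingers": 65},
])

```text
time: 55.15
position: [0.552, 0.2264, 0.0641]
eef_rot: [-0.0, 1.0, -0.0, -0.0]
contact_force: [0.4, 0.3, -0.7]
opening: 0.0555
```

Emit:
servo_tool([
  {"tx": 0,"ty": 0,"tz": -0.02,"ax": 0,"ay": 0,"az": 0,"fingers": 65},
  {"tx": 0,"ty": 0,"tz": -0.05,"ax": 0,"ay": 0,"az": 0,"fingers": 65},
  {"tx": 0,"ty": 0,"tz": -0.06,"ax": 0,"ay": 0,"az": 0,"fingers": 75},
  {"tx": -0.03,"ty": 0.05,"tz": -0.02,"ax": 0,"ay": 0,"az": 0,"fingers": 75},
  {"tx": -0.03,"ty": 0.05,"tz": 0,"ax": 0,"ay": 0,"az": 0,"fingers": 75},
  {"tx": -0.03,"ty": 0.05,"tz": 0,"ax": 0,"ay": 0,"az": 0,"fingers": 75},
  {"tx": -0.03,"ty": 0.05,"tz": 0,"ax": 0,"ay": 0,"az": 0,"fingers": 75},
  {"tx": 0,"ty": 0.05,"tz": 0,"ax": 0,"ay": 0,"az": 0,"fingers": 75},
  {"tx": 0,"ty": 0,"tz": 0,"ax": 0,"ay": 0,"az": 0,"fingers": 75},
])

```text
time: 56.28
position: [0.4317, -0.0261, 0.2158]
eef_rot: [0.0, 1.0, -0.002, 0.001]
contact_force: [-0.5, 1.5, -0.6]
opening: 0.0641
```

Run:
```python
from h import *
s=snap("side");t=snap("top"); zoom(s,195,85,150,90,5,"s30.png"); zoom(s,235,105,50,45,14,"s30z.png"); zoom(t,100,120,140,160,4,"t30.png"); cv2.imwrite("pics/s30f.png",s["img"][...,::-1])
go([.4,0,.2])
```

```text
tcp [ 0.4321 -0.0236  0.2152] tilt [ 0.002  0.    -1.   ] yaw -0.001 q6 1.43 | az 0 then txyz [-0.0322 -0.0236  0.0152] F [-0.1 -0.4 -0.3] open 0.0641 t 56.375
```

View pics/s30z.png

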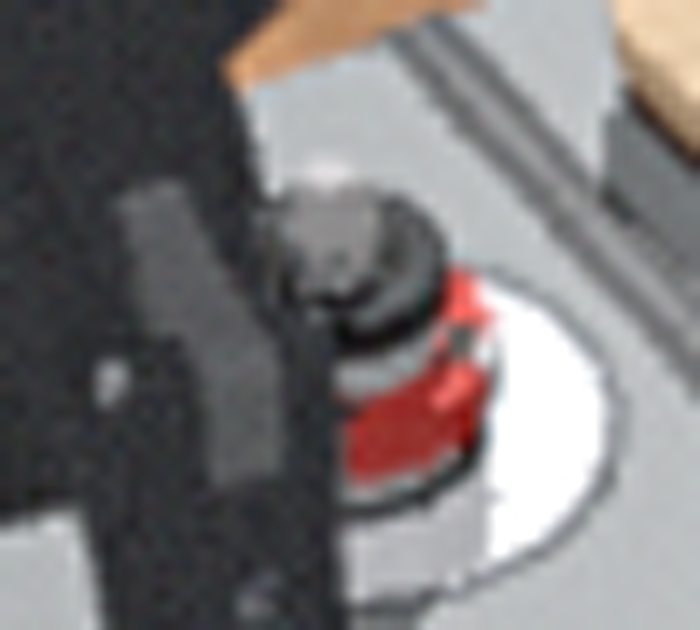

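View pics/s30f.png

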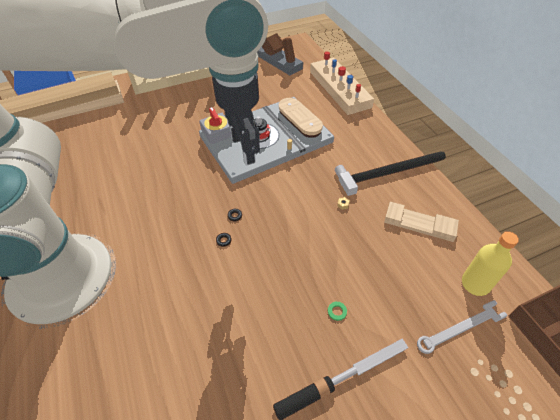

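View pics/t30.png

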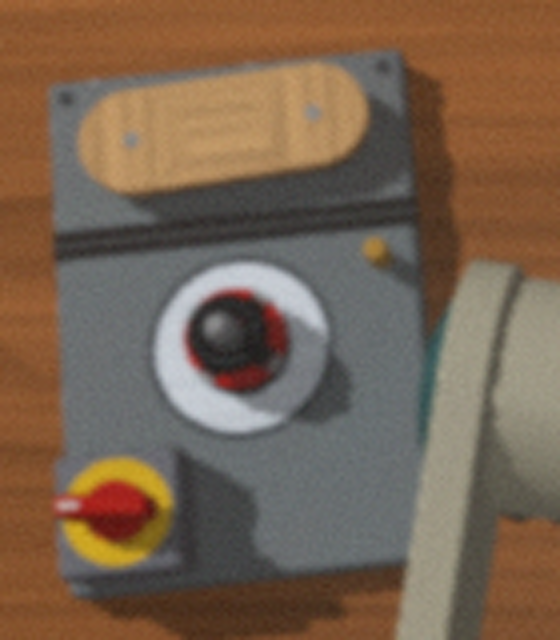

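Emit:
servo_tool([
  {"tx": 0,"ty": 0.05,"tz": 0,"ax": 0,"ay": 0,"az": 0,"fingers": 75},
  {"tx": 0,"ty": 0.05,"tz": 0,"ax": 0,"ay": 0,"az": 0,"fingers": 75},
  {"tx": 0,"ty": 0.05,"tz": 0,"ax": 0,"ay": 0,"az": 0,"fingers": 75},
  {"tx": 0,"ty": 0.05,"tz": 0,"ax": 0,"ay": 0,"az": 0,"fingers": 75},
  {"tx": 0,"ty": 0,"tz": 0,"ax": 0,"ay": 0,"az": 0,"fingers": 75},
  {"tx": 0,"ty": 0,"tz": 0,"ax": 0,"ay": 0,"az": 0,"fingers": 75},
])

```text
time: 57.12
position: [0.4324, -0.2223, 0.2142]
eef_rot: [-0.0, 1.0, 0.001, -0.0]
contact_force: [-0.1, -0.1, -0.9]
opening: 0.0641
```

Run:
```python
from h import *
s=snap("side"); zoom(s,235,105,50,45,14,"s31z.png"); zoom(s,190,80,160,110,5,"s31.png")
for z in(.024,.036,.048,.060,.068,.087): print(z,((proj(s,[.5523,.2265,z])-[235,105])*14).round())
```

```text
0.024 [337. 422.]
0.036 [334. 375.]
0.048 [330. 327.]
0.06 [327. 279.]
0.068 [325. 246.]
0.087 [319. 167.]
```

View pics/s31z.png

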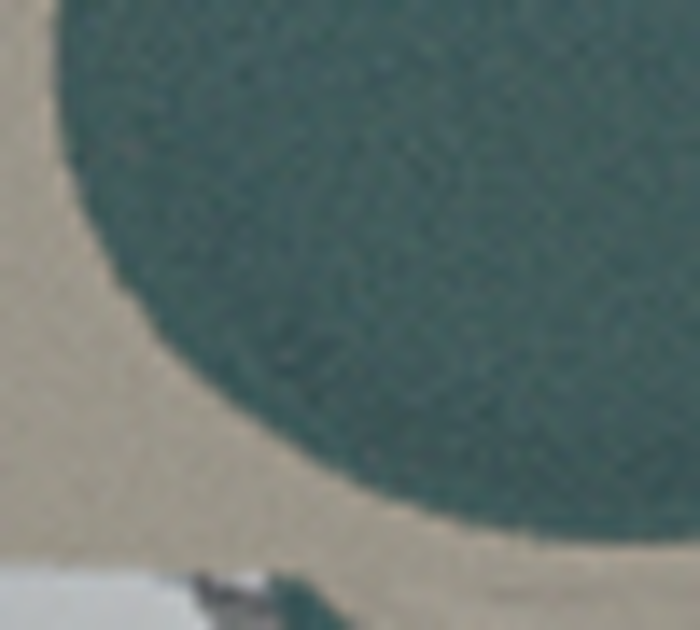

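View pics/s31.png

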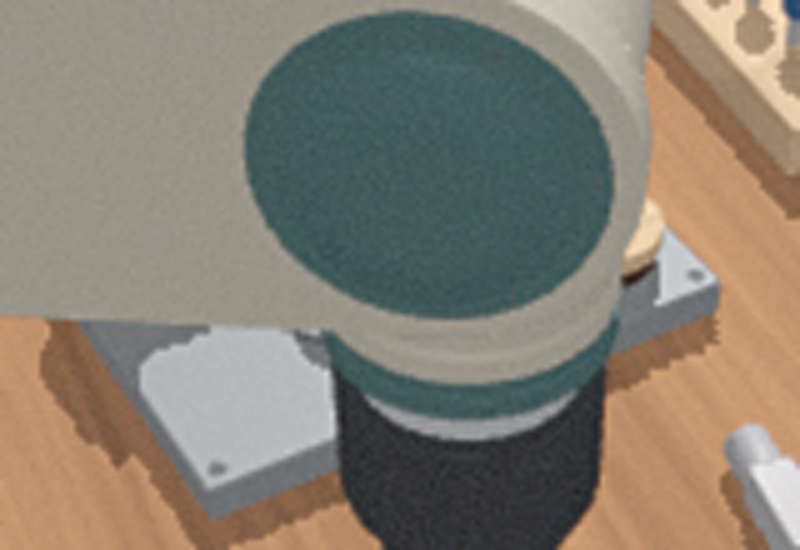

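Emit:
servo_tool([
  {"tx": -0.02,"ty": 0.055,"tz": 0,"ax": 0,"ay": 0,"az": 0,"fingers": 75},
  {"tx": -0.02,"ty": 0.055,"tz": 0,"ax": 0,"ay": 0,"az": 0,"fingers": 75},
  {"tx": -0.02,"ty": 0.055,"tz": 0,"ax": 0,"ay": 0,"az": 0,"fingers": 75},
  {"tx": -0.02,"ty": 0.055,"tz": 0,"ax": 0,"ay": 0,"az": 0,"fingers": 75},
  {"tx": -0.02,"ty": 0.055,"tz": 0,"ax": 0,"ay": 0,"az": 0,"fingers": 75},
  {"tx": -0.04,"ty": 0,"tz": 0,"ax": 0,"ay": 0,"az": 0,"fingers": 75},
  {"tx": -0.04,"ty": 0,"tz": 0,"ax": 0,"ay": 0,"az": 0,"fingers": 75},
  {"tx": -0.04,"ty": 0,"tz": 0,"ax": 0,"ay": 0,"az": 0,"fingers": 75},
  {"tx": 0,"ty": 0,"tz": 0,"ax": 0,"ay": 0,"az": 0,"fingers": 75},
  {"tx": 0,"ty": 0,"tz": 0,"ax": 0,"ay": 0,"az": 0,"fingers": 75},
])

```text
time: 58.42
position: [0.2132, -0.4979, 0.2145]
eef_rot: [0.0, 1.0, 0.001, 0.0]
contact_force: [-0.2, 0.5, -0.7]
opening: 0.0638
```

Run:
```python
from h import *
s=snap("side"); zoom(s,235,105,50,45,14,"s32z.png"); zoom(s,190,80,160,110,5,"s32.png")
```

```text
(no output)
```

View pics/s32z.png

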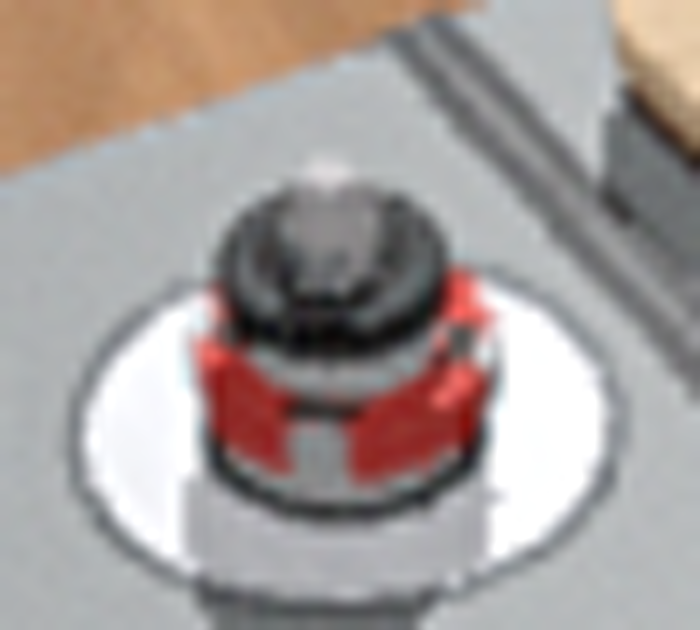

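View pics/s32.png

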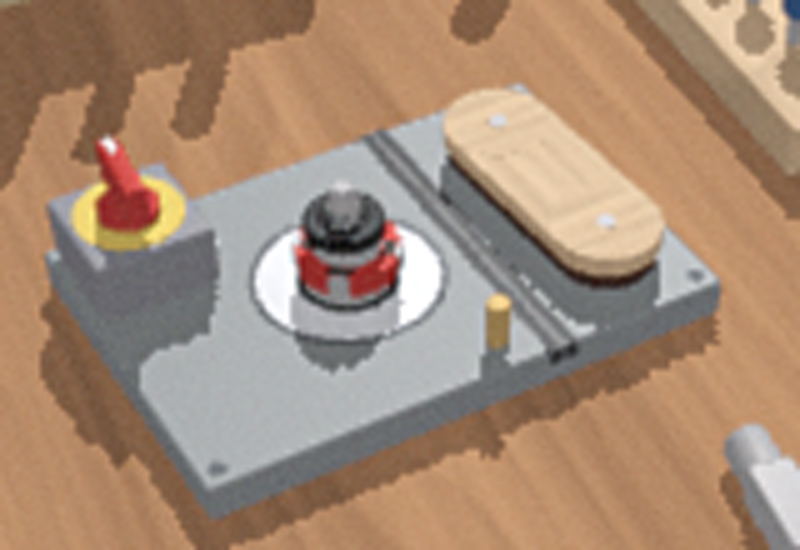

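```bash
python3 -c "
from station import ctrl
print(ctrl.sign_off())"
```

```text
the job is handed in; nothing more can be done
None
```

The job is handed in at about 58 s of robot time. The final side picture shows the whole stack seated on the spindle. No verdict was reported back.

- **Isolator:** I turned the gripper about 1.47 rad anticlockwise with the handle held. Later pictures show the handle along the plate's y axis.
- **Ring order:** The work piece is pale on top with the dark template underneath, so the bearing went on first. The red cutter followed, lowered in the grip to about 1 mm above the bearing before release. Then came the two plain steel collars, and last the largest black ring as the clamp collar. I left the green ring and the two small black rings on the bench.
- **Knocked collar:** One steel collar was pushed about 4 cm aside during the run. I measured it again and picked it up from its new place.
- **Last checks:** The final side view shows all five rings flat and centred. The clamp's top is within about 1 mm of its expected height, 68 mm above the bench. No plain steel ring is left on the bench, the work piece and chisel look unmoved, and the arm is clear of everything.
- **Disagreements:** The isolator grip suggested the machine sat 2–3 mm further along y than the cameras showed. I aimed in between, and every ring threaded with less than 3 N of contact force. The gripper read 2–4 mm under the true ring diameters, which did not affect the grasps.

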